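Put the loupe away in the steel tool cabinet and latch its door

TASK

Put the loose black eye loupe away: stand it upright in the empty front bay of the cabinet's pulled-out tray, setting it down rather than dropping it, and slide the tray fully home. Then close the cabinet door and press its free edge gently until the sprung latch tongue snaps in behind the strike and holds the door shut; do not slam the door or press harder than the latch needs, and leave the other things as they are.

Things in the scene. Friction and masses are not known exactly. Their poses are not given: they have to be found in the camera images.
- cabinet: Small grey sheet-steel tool cabinet fixed on the counter: 150 deep (x), 220 wide (y), 130 high. Origin: centre of its underside, on the counter; its x axis points from the front to the back, y to its left as the robot sees it, z up. The front plane is at x = -75 mm. It has an open lower compartment with stored things and, above it, a pull-out tray.
- tray (a joint): Slide of the aluminium tray in m: 0 fully home, growing as it is pulled out towards the robot along the cabinet's -x (to 0.105). Starts 85 to 100 mm out. Sliding friction about 1.5 N; solid stop at 0.
- tray_pull (a point): Middle of the front face of the tray's pull lip (70 wide, 12 high; axes as the cabinet's), 99 mm above the counter. Pushed along the cabinet's +x it slides the tray home; it then still stands 10 mm out of the cabinet's front plane, in the hollow of the shut door. The tray's walls end 107 mm above the counter.
- tray_front_bay (a point): Centre of the floor of the tray's empty front bay, 80 mm above the counter; moves with the tray. The bay is 60 mm (x) by 180 mm (y) inside, its front and side walls 27 mm high; behind it, past a 22 mm high divider, lie three fixed punches in the rear bay.
- door (a joint): Hinge of the grey sheet-steel door, rad: 0 as drawn shut, growing as it opens towards the robot; axis vertical, on the cabinet's right (-y) edge. Starts 1.42 to 1.6. Turns freely. Where it latches depends on how the strike was set in its slots: anywhere from -0.010 to 0.053, not measurable beforehand. The tongue meets the strike some 20 mm (at the edge) before that.
- door_hinge (a point): Point on the hinge axis, 68 mm above the counter, at x = -79, y = -113 mm in the cabinet's frame; turns with the door, its axes are the cabinet's when shut. In it the door is a hollow pan: y from 2 to 225 mm (222 wide), outer face at x = -20 mm, from 9 to 127 mm above the counter.
- door_push (a point): Point on the door's outer face, 190 mm from the hinge axis, 35 mm from the free edge, 95 mm above the counter: a good place to push. x axis into the door (pushing direction), y towards the free edge. A fixed round knob, 21 mm across, stands 21 mm out of this face, 50 mm lower and 16 mm nearer the hinge (top 56 mm above the counter).
- tongue (a joint): Sprung latch tongue at the door's dark latch case (45 mm above the counter, points to the free edge), m: 0 fully out, growing as it is pressed in. Riding up the strike, the door takes 4 to 9 N at the push point; at about 8 mm the force falls away (not latched yet), then a rubber buffer resists, up to about 15 N, and the tongue jumps out to 0. 0.5 to 1 mm further comes a solid stop.
- loupe: Loose black eye loupe, a short tapered tube 34 mm across at its foot and 27 mm high, about 50 g, standing on the counter on its wide foot. Origin: centre of its foot; z up along its axis.
- wax_tin: Bystander: round flat yellow tin, 62 mm across, 25 high, on the counter. Origin: centre of its underside.
- jar_nails: Bystander: round glass jar with pale lid, 60 across, 64 high. Origin: centre of its underside.
Things that resemble listed ones, but are neither listed nor needed, are in the scene too. What is shaped like the loupe but turquoise or yellow is not meant.

How it is judged:
By the outcome, as a careful person would: the job done as asked, in the order asked, and still so for the second after the job is handed in, with the robot touching nothing.
It also fails if it takes over 72 s, if anything falls off the work surface, if the arm or the gripper's body presses on something with over 40 N, if the wrist force passes 120 N, or if a joint passes its speed limit or range.

ROBOT

A 6-joint arm with a two-finger parallel gripper is mounted at the origin on a cart in front of the work surface, level with it; the furniture and walls round the work are solid. World frame = base frame: x ahead of the robot, y to its left, z up, the work surface at z = 0. Lengths are in m, angles in rad, forces in N, time in s.
With the tool pointing down it reaches from about 0.375 to 0.975 m from the base axis. Payload 3.8 kg.
Tool frame: the origin (TCP) lies on the centre line of the jaws, within the pads' length; the fingertips stand 22 mm ahead of it and the grasp point (between the pads) lies 3 mm ahead of it; x points along the fingers, y is the direction in which the jaws open and shut, and the axes are right-handed (so a half turn about x gives the same grasp; the last joint's range is limited). The gripper opens to 85 mm and grips with 20 to 120 N. Pads are 22 mm wide; open, the fingers measure 114 mm over their backs; the gripper's body (76 mm by 85 mm) begins 54 mm behind the grasp point. The pads swing forward as they close: fully open they stand 13 mm farther back than shut.
Start: joints at [-1.207, 0.264, 1.604, -0, 1.274, -0.037], TCP at [0.263, -0.622, 0.253] pointing down, gripper open.
Joint ranges: [-2.63, 2.63], [-0.94, 2.18], [0.31, 2.57], [-1.31, 4.45], [0, 2.66], [-2.55, 2.55]. Speed limits (rad/s): [2.57, 2.57, 3.14, 3.14, 3.14, 3.14].

INTERFACE

Orientations are given as a rotation vector (axis times angle).
In Python, from workcell import monitor, eyes, finish_job gives the robot as it stands. The module is installed in compiled form; this text tells all that it offers.
- The arm moves only by the tool play_rows, never from a script. Its argument "deltas" is a list of rows, each an object of numbers: "wx", "wy", "wz": the turn, a rotation vector about the world's x, y, z in degrees; "x", "y", "z": the shift along the world's x, y, z in mm; "fingers": the closure, from -1 (fully open) to 1 (shut), so that 0 is half open. A call has 1 to 20 rows; each row is the pose to reach, as a shift and turn from the pose commanded when the call began; what a row does not reach only later rows make up. A row lasts 1/8 s, in which the tool goes at most 62.5 mm and 10.7 degrees, less where a joint would pass 70% of its speed; a pose out of reach is approached as far as the arm can. A call with a gripper value outside its range is refused whole. The fingers move at their own pace and stop on an object; "grip_force" is the grip in N (left out, the last holds). Time passes only in rows, so rows that repeat a pose let the fingers close. It gives the time, the measured TCP pose, the force and the opening at its end, in the units of the state.
- monitor.read_state(): the state, without advancing time (a new reading comes with each control period).
- eyes.read_camera(name): name is "side" or "top"; returns a dict with "frame" (384x512x3 uint8, red, green, blue), "depth" (384x512 float32, m along the optical axis (not along the pixel's ray), 0 where there is no reading), "K" (3x3 intrinsics, pixels), "view" (4x4, takes a point from world to camera coordinates). Camera axes: x right, y down, z forward; pixel columns grow to the right and rows downward; lengths in m; the calibration is good to about 2 mm. A picture is of the moment at which its call begins.
- finish_job(): hands the job in, once; it reports no verdict.
The state is a dict: "time": time; "q": joint angles; "joint_vel": joint speeds; "joint_torque": joint torques, N m; "tool_pos": TCP position; "tcp_rot": TCP orientation; "wrist_force": force on the tool from outside, world axes, zero at the start; "torque": the same for the moment, N m; "width": opening from 0.0 (shut) to 1.0 (fully open).
Only numpy, scipy, OpenCV 4.12 (cv2) and the standard library are available. Lean on these libraries where they do the work, as an engineer would, in place of code of your own. Each camera call takes 0.05 s, during which the arm holds its last target.

## Working session

There is one attempt and no reset: what is moved stays moved. The work goes in short steps, Python scripts to look and compute and a tool call to move; the robot and the scene stay as the last step left them, time stands still between calls to the robot, and variables do not carry over. Pictures are saved under pics/ and viewed, and the job is handed in when it is done.

Besides the shell and the picture viewer there is one more tool, called after ">>>" in YAML: its name, and indented under it one key for each argument. play_rows: Moves the arm, as the interface text tells. Its arguments: {"type":"object","properties":{"deltas":{"type":"array"},"grip_force":{"type":"number"}},"required":["deltas"]}

```bash
mkdir -p pics
cat > h.py <<'E'
import numpy as np, cv2
from workcell import monitor, eyes, finish_job
def cam(n,save=None):
    d=eyes.read_camera(n)
    if save: cv2.imwrite(f'pics/{save}.png',cv2.cvtColor(d['frame'],cv2.COLOR_RGB2BGR))
    K=d['K'];z=d['depth'];v,u=np.mgrid[:384,:512]
    P=np.stack([(u-K[0,2])/K[0,0]*z,(v-K[1,2])/K[1,1]*z,z,np.ones_like(z)],-1)
    W=P@np.linalg.inv(d['view']).T
    W=W[...,:3]; W[z==0]=np.nan
    return d,W
E
python3 - <<'E'
from h import *
for n in('side','top'):
    d,W=cam(n,n+'0'); np.savez(n+'0.npz',W=W,f=d['frame'],K=d['K'],view=d['view'])
    print(n,np.linalg.inv(d['view']).round(3).tolist(), d['K'].round(1).tolist())
print(monitor.read_state())
E
```

```text
side [[0.95, -0.147, 0.276, 0.199], [-0.313, -0.482, 0.819, -1.291], [0.012, -0.864, -0.504, 0.729], [0.0, 0.0, 0.0, 1.0]] [[365.4, 0.0, 261.2], [0.0, 365.4, 189.4], [0.0, 0.0, 1.0]]
top [[0.022, -0.995, 0.097, 0.458], [-1.0, -0.02, 0.023, -0.268], [-0.021, -0.098, -0.995, 1.174], [0.0, 0.0, 0.0, 1.0]] [[398.8, 0.0, 255.2], [0.0, 398.8, 190.1], [0.0, 0.0, 1.0]]
{'time': 0.1, 'q': array([-1.20690091e+00,  2.64709418e-01,  1.60528924e+00, -2.79489473e-05,
        1.27371901e+00, -3.69301769e-02]), 'joint_vel': array([-0.00015365, -0.00185019, -0.00431512,  0.00019961, -0.00092211,
        0.00178905]), 'joint_torque': array([-1.23700697e-04, -5.16708219e+01, -3.68589950e+01, -6.38859410e-05,
        6.27268542e-03,  2.49036964e-05]), 'tool_pos': array([ 0.26311185, -0.62090647,  0.25203722]), 'tcp_rot': array([ 2.00161237,  0.40883018, -2.00237276]), 'wrist_force': array([-0.26472955,  0.10061164,  0.83542091]), 'torque': array([-0.00644529, -0.01122265,  0.01104168]), 'width': 1.000876832619549}
```

View pics/side0.png

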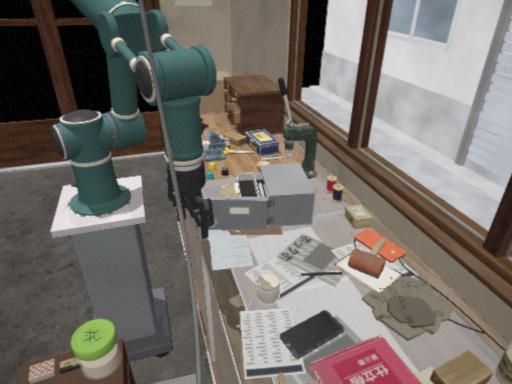

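View pics/top0.png

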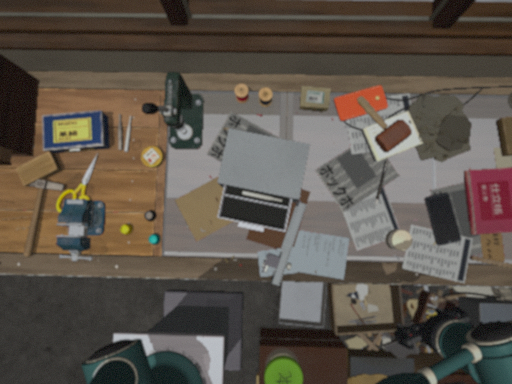

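Run:
```python
import cv2,numpy as np
a=cv2.imread('pics/top0.png');cv2.imwrite('pics/top0z.png',cv2.resize(a[115:295,110:360],None,fx=3.2,fy=3.2,interpolation=cv2.INTER_CUBIC))
W=np.load('top0.npz')['W']
for (u,v) in [(150,215),(150,213),(150,217),(126,229),(155,239),(151,156),(265,165),(225,135),(309,143),(303,198),(219,185),(302,205),(278,282),(255,212),(220,217),(286,229),(262,258),(400,239)]:
    print(u,v,W[v,u].round(4))
```

```text
150 215 [0.4913 0.0605 0.0295]
150 213 [0.4971 0.0618 0.0261]
150 217 [0.4856 0.0612 0.0264]
126 229 [0.4495 0.13   0.0237]
155 239 [0.4227 0.0454 0.0198]
151 156 [0.6649 0.0681 0.022 ]
265 165 [ 0.6266 -0.2679  0.1324]
225 135 [ 0.7362 -0.1463  0.003 ]
309 143 [ 0.7172 -0.398  -0.0008]
303 198 [ 0.5522 -0.3821 -0.0031]
219 185 [ 5.854e-01 -1.327e-01  4.000e-04]
302 205 [ 0.5233 -0.367   0.1278]
278 282 [ 0.3237 -0.3074  0.1304]
255 212 [ 0.5044 -0.2431  0.0787]
220 217 [ 0.4886 -0.1473  0.0787]
286 229 [ 4.600e-01 -3.332e-01 -1.000e-04]
262 258 [ 0.3747 -0.2647  0.0036]
400 239 [ 0.4396 -0.6423  0.064 ]
```

View pics/top0z.png

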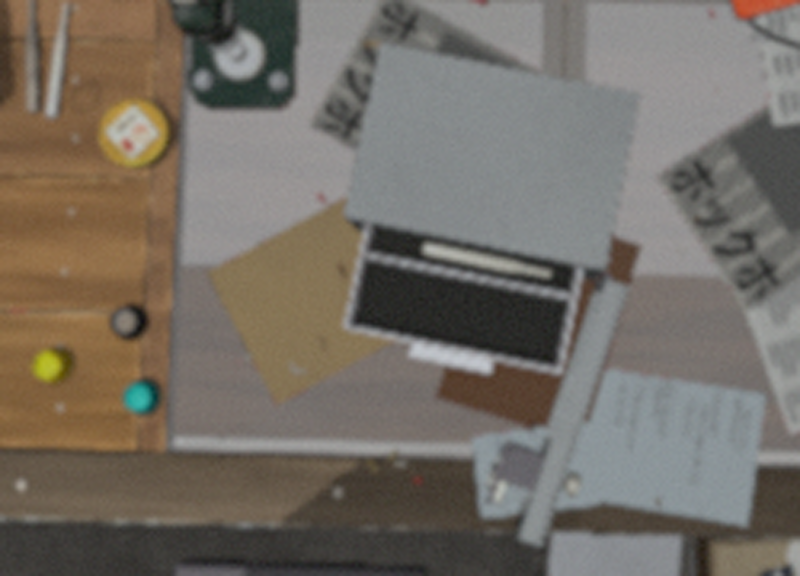

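Run:
```python
import cv2,numpy as np
D=np.load('top0.npz');W=D['W'];f=D['f'].astype(int)
v,u=np.mgrid[:384,:512]
m=(abs(W[...,2]-0.131)<0.012)&(u>200)&(u<330)&(v>110)&(v<300)
n,lab,st,_=cv2.connectedComponentsWithStats(m.astype(np.uint8),connectivity=4)
for i in range(1,n):
    if st[i,4]>60:
        p=W[lab==i]; r=cv2.minAreaRect((p[:,:2]*1000).astype(np.float32)); print(st[i],p[:,2].mean(),r, cv2.boxPoints(r).round(0).tolist())
# loupe
for nm,c in(('l',(0.49,0.061)),('tin',(0.665,0.068)),('jar',(.44,-.642)),('yel',(.4495,.13)),('tur',(.4227,.0454))):
    d=np.hypot(W[...,0]-c[0],W[...,1]-c[1]);mm=(d<0.045)&(W[...,2]>0.008)
    p=W[mm];h=p[:,2].max();t=p[p[:,2]>np.percentile(p[:,2],30)]
    print(nm,len(p),np.percentile(p[:,2],95),cv2.minEnclosingCircle((t[:,:2]*1000).astype(np.float32)),t.mean(0))
# tray: walls ~0.107
m=(abs(W[...,2]-0.105)<0.006)&(u>200)&(u<330)&(v>150)&(v<250)
p=W[m];print(len(p));
m=(abs(W[...,2]-0.080)<0.006)&(u>200)&(u<300)&(v>180)&(v<240)
p=W[m];print(len(p),p.mean(0),cv2.minAreaRect((p[:,:2]*1000).astype(np.float32)))
```

```text
[ 218  129   92   71 4645] 0.1302772594750477 ((631.2919921875, -263.8556823730469), (220.00750732421875, 150.91920471191406), 79.53822326660156) [[537.0, -358.0], [686.0, -386.0], [725.0, -169.0], [577.0, -142.0]]
[272 203  35  83 664] 0.12721753846019357 ((421.8141174316406, -335.1954345703125), (20.245983123779297, 220.7865447998047), 72.0755386352539) [[314.0, -311.0], [524.0, -379.0], [530.0, -360.0], [320.0, -292.0]]
l 94 0.028433678240091863 ((490.1874084472656, 64.91791534423828), 13.49576187133789) [0.49019476 0.06478023 0.02542634]
tin 365 0.027906733234779057 ((663.0477905273438, 65.87420654296875), 31.039182662963867) [0.66283791 0.06630736 0.02564037]
jar 470 0.06731935994777197 ((436.0243835449219, -647.0148315429688), 28.8345890045166) [ 0.43644905 -0.64705416  0.06407141]
yel 96 0.028060400375519545 ((449.81317138671875, 133.1412353515625), 14.45722484588623) [0.44956459 0.13252403 0.02502387]
tur 96 0.02864607369869887 ((422.5996398925781, 48.765995025634766), 13.284001350402832) [0.42269689 0.04957562 0.02489934]
354
1900 [ 0.5132744  -0.24185184  0.08075652] ((516.452392578125, -243.92138671875), (217.14463806152344, 89.96210479736328), 79.5820541381836)
```

Run:
```python
import cv2,numpy as np
from scipy.spatial.transform import Rotation as R
print(R.from_rotvec([2.00161237,0.40883018,-2.00237276]).as_matrix().round(3))
for n in('top','side'):
    D=np.load(n+'0.npz');W=D['W'];f=D['f'];K=D['K'];V=D['view']
    # project loupe & crop
    p=V@np.array([.49,.063,.02,1]);u=K@p[:3];u=u[:2]/u[2];print(n,u)
    c=u.astype(int);a=f[max(c[1]-25,0):c[1]+25,max(c[0]-33,0):c[0]+33,::-1]
    cv2.imwrite(f'pics/{n}l.png',cv2.resize(a,None,fx=8,fy=8,interpolation=cv2.INTER_NEAREST))
# tray in cabinet frame
D=np.load('top0.npz');W=D['W']
ya=np.radians(-10.45);X=np.array([np.cos(ya),np.sin(ya)]);Y=np.array([-np.sin(ya),np.cos(ya)])
d=W[...,:2]-[.6313,-.2639];cx=d@X;cy=d@Y
m=(abs(cy)<.12)&(cx<-.07)&(cx>-.24)&(W[...,2]>.05)
for y0 in(-.08,-.06,-.04,-.02,0,.02,.04,.06,.08):
    s=m&(abs(cy-y0)<.0045);o=np.argsort(cx[s]);print(y0,[(int(a*1000),int(b*1000)) for a,b in zip(cx[s][o],W[...,2][s][o])][::2][:40])
```

```text
[[-0.001  0.39  -0.921]
 [ 0.002 -0.921 -0.39 ]
 [-1.    -0.002 -0.   ]]
top [150.06330594 215.53671886]
side [224.35120917 169.78559807]
-0.08 [(-239, 58), (-238, 55), (-235, 63), (-234, 62), (-164, 108), (-163, 109), (-161, 106), (-159, 81), (-158, 82), (-157, 82), (-154, 81), (-153, 80), (-151, 81), (-149, 80), (-148, 80), (-146, 82), (-145, 82), (-143, 80), (-142, 82), (-140, 76), (-138, 78), (-137, 83), (-135, 80), (-133, 84), (-131, 78), (-130, 80), (-129, 80), (-127, 84), (-125, 79), (-123, 79), (-121, 79), (-120, 83), (-118, 82), (-117, 80), (-115, 81), (-114, 79), (-112, 83), (-110, 77), (-109, 80), (-107, 84)]
-0.06 [(-239, 68), (-236, 72), (-233, 66), (-230, 73), (-164, 90), (-163, 108), (-161, 81), (-159, 81), (-158, 81), (-156, 82), (-155, 79), (-153, 82), (-152, 83), (-150, 83), (-148, 77), (-146, 78), (-144, 79), (-143, 83), (-142, 75), (-141, 80), (-138, 80), (-136, 83), (-135, 85), (-133, 75), (-131, 80), (-130, 79), (-128, 78), (-127, 81), (-125, 80), (-124, 83), (-122, 80), (-120, 80), (-119, 80), (-117, 85), (-115, 82), (-114, 81), (-112, 76), (-110, 78), (-108, 7
[... 2755 characters left out ...]
6, 82), (-124, 82), (-122, 75), (-121, 85), (-119, 78), (-118, 79), (-116, 78), (-115, 81), (-113, 83), (-111, 80), (-110, 79), (-108, 80), (-105, 81), (-104, 81), (-103, 82), (-101, 76), (-101, 105), (-100, 103)]
0.08 [(-163, 107), (-162, 105), (-159, 79), (-157, 79), (-156, 81), (-155, 80), (-153, 80), (-151, 78), (-150, 82), (-148, 81), (-146, 81), (-145, 79), (-143, 81), (-142, 81), (-140, 84), (-137, 81), (-136, 79), (-134, 80), (-132, 79), (-131, 81), (-129, 81), (-128, 80), (-126, 79), (-125, 76), (-123, 81), (-121, 81), (-120, 83), (-118, 84), (-116, 78), (-114, 80), (-112, 80), (-111, 82), (-109, 78), (-107, 79), (-105, 78), (-103, 78), (-102, 80), (-101, 91), (-99, 101), (-95, 82)]
```

View pics/topl.png

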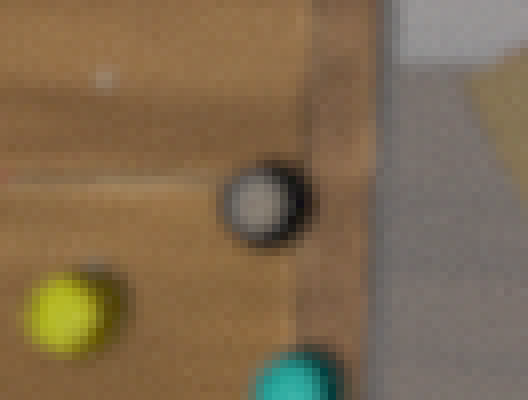

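View pics/sidel.png

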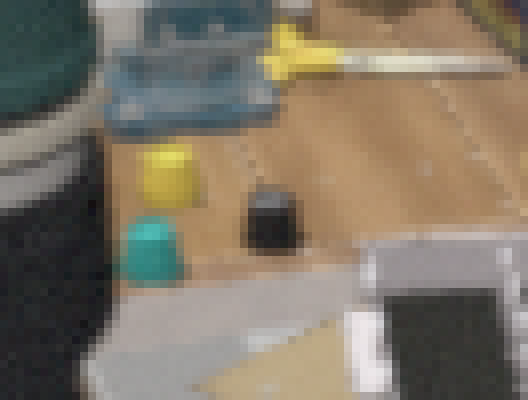

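>>> play_rows:
  deltas:
    - {"x": 8, "y": 22, "z": 0, "wz": -2, "fingers": -0.3}
    - {"x": 24, "y": 70, "z": 0, "wz": -5, "fingers": -0.3}
    - {"x": 40, "y": 120, "z": 0, "wz": -8, "fingers": -0.3}
    - {"x": 56, "y": 170, "z": 0, "wz": -11, "fingers": -0.3}
    - {"x": 73, "y": 220, "z": 0, "wz": -14, "fingers": -0.3}
    - {"x": 90, "y": 270, "z": 0, "wz": -17, "fingers": -0.3}
    - {"x": 106, "y": 320, "z": 0, "wz": -20, "fingers": -0.3}
    - {"x": 123, "y": 370, "z": 0, "wz": -23, "fingers": -0.3}
    - {"x": 140, "y": 420, "z": 0, "wz": -26, "fingers": -0.3}
    - {"x": 156, "y": 470, "z": 0, "wz": -29, "fingers": -0.3}
    - {"x": 173, "y": 520, "z": -20, "wz": -31, "fingers": -0.3}
    - {"x": 190, "y": 570, "z": -50, "wz": -33, "fingers": -0.3}
    - {"x": 206, "y": 620, "z": -80, "wz": -33.4, "fingers": -0.3}
    - {"x": 220, "y": 660, "z": -110, "wz": -33.4, "fingers": -0.3}
    - {"x": 228, "y": 685, "z": -130, "wz": -33.4, "fingers": -0.3}
    - {"x": 228, "y": 685, "z": -130, "wz": -33.4, "fingers": -0.3}
    - {"x": 228, "y": 685, "z": -130, "wz": -33.4, "fingers": -0.3}

```text
schema error: expected keys wx, wy, wz, x, y, z, fingers
```

Run:
```python
from h import *
from scipy.spatial.transform import Rotation as R
s=monitor.read_state();print(s['time'],s['tool_pos'],s['q'],s['wrist_force'],s['width']);print(R.from_rotvec(s['tcp_rot']).as_matrix().round(3))
for n in('side','top'):
    d,W=cam(n,n+'1')
import cv2
a=cv2.imread('pics/side1.png')[130:220,150:290];b=cv2.imread('pics/top1.png')[170:270,80:220]
cv2.imwrite('pics/z1.png',np.vstack([cv2.resize(a,(560,360)),cv2.resize(b,(560,400))])[:,:][:760])
```

```text
0.1 [ 0.26311185 -0.62090647  0.25203722] [-1.20690091e+00  2.64709418e-01  1.60528924e+00 -2.79489473e-05
  1.27371901e+00 -3.69301769e-02] [-0.26472955  0.10061164  0.83542091] 1.000876832619549
[[-0.001  0.39  -0.921]
 [ 0.002 -0.921 -0.39 ]
 [-1.    -0.002 -0.   ]]
```

View pics/z1.png

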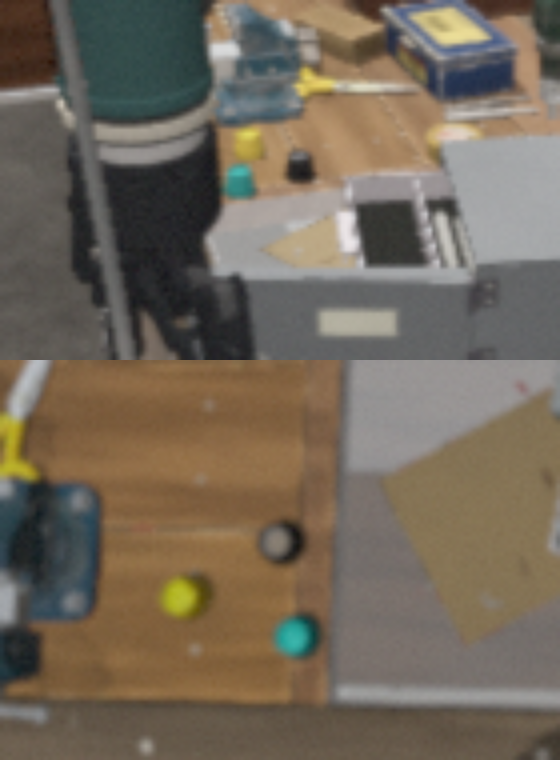

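Run:
```python
import numpy as np
W=np.load('side0.npz')['W']
for v in (10,60,150,250,300,350):
    for u in range(140,200):
        w=W[v,u]
        if w[1]<-0.75: print(v,u,w.round(3))
```

```text
10 140 [ 0.21  -0.928  0.703]
10 141 [ 0.211 -0.929  0.703]
10 142 [ 0.211 -0.93   0.703]
10 143 [ 0.212 -0.928  0.703]
10 144 [ 0.213 -0.929  0.703]
60 149 [ 0.211 -0.935  0.663]
60 150 [ 0.212 -0.938  0.663]
60 151 [ 0.213 -0.937  0.663]
60 152 [ 0.214 -0.937  0.663]
60 153 [ 0.215 -0.936  0.663]
150 167 [ 0.216 -0.956  0.583]
150 168 [ 0.217 -0.957  0.584]
150 169 [ 0.218 -0.957  0.584]
150 170 [ 0.219 -0.956  0.583]
150 171 [ 0.22  -0.956  0.583]
250 185 [ 0.219 -0.989  0.485]
250 186 [ 0.22  -0.99   0.485]
250 187 [ 0.221 -0.99   0.486]
250 188 [ 0.222 -0.989  0.484]
250 189 [ 0.223 -0.989  0.484]
300 192 [ 0.219 -1.012  0.437]
300 193 [ 0.22  -1.013  0.437]
300 194 [ 0.221 -1.014  0.438]
300 195 [ 0.222 -1.015  0.438]
350 196 [ 0.215 -1.042  0.396]
350 197 [ 0.216 -1.042  0.396]
350 198 [ 0.217 -1.043  0.397]
350 199 [ 0.218 -1.043  0.397]
```

>>> play_rows:
  deltas:
    - {"wx": 0, "wy": 0, "x": 8, "y": 22, "z": 0, "wz": -2, "fingers": -0.3}
    - {"wx": 0, "wy": 0, "x": 24, "y": 70, "z": 0, "wz": -5, "fingers": -0.3}
    - {"wx": 0, "wy": 0, "x": 40, "y": 120, "z": 0, "wz": -8, "fingers": -0.3}
    - {"wx": 0, "wy": 0, "x": 56, "y": 170, "z": 0, "wz": -11, "fingers": -0.3}
    - {"wx": 0, "wy": 0, "x": 73, "y": 220, "z": 0, "wz": -14, "fingers": -0.3}
    - {"wx": 0, "wy": 0, "x": 90, "y": 270, "z": 0, "wz": -17, "fingers": -0.3}
    - {"wx": 0, "wy": 0, "x": 106, "y": 320, "z": 0, "wz": -20, "fingers": -0.3}
    - {"wx": 0, "wy": 0, "x": 123, "y": 370, "z": 0, "wz": -23, "fingers": -0.3}
    - {"wx": 0, "wy": 0, "x": 140, "y": 420, "z": 0, "wz": -26, "fingers": -0.3}
    - {"wx": 0, "wy": 0, "x": 156, "y": 470, "z": 0, "wz": -29, "fingers": -0.3}
    - {"wx": 0, "wy": 0, "x": 173, "y": 520, "z": -20, "wz": -31, "fingers": -0.3}
    - {"wx": 0, "wy": 0, "x": 190, "y": 570, "z": -50, "wz": -33, "fingers": -0.3}
    - {"wx": 0, "wy": 0, "x": 206, "y": 620, "z": -80, "wz": -33.4, "fingers": -0.3}
    - {"wx": 0, "wy": 0, "x": 220, "y": 660, "z": -110, "wz": -33.4, "fingers": -0.3}
    - {"wx": 0, "wy": 0, "x": 228, "y": 685, "z": -130, "wz": -33.4, "fingers": -0.3}
    - {"wx": 0, "wy": 0, "x": 228, "y": 685, "z": -130, "wz": -33.4, "fingers": -0.3}
    - {"wx": 0, "wy": 0, "x": 228, "y": 685, "z": -130, "wz": -33.4, "fingers": -0.3}

```text
time: 2.33
tool_pos: [0.4914, 0.0631, 0.1237]
tcp_rot: [-2.127, 0.194, 2.126]
wrist_force: [-0.6, -0.2, -0.0]
width: 0.647
```

```bash
cat >> h.py <<'E'
from scipy.spatial.transform import Rotation as R
def st():
    s=monitor.read_state();print('t',round(s['time'],2),'p',(s['tool_pos']*1000).round(1),'F',s['wrist_force'].round(2),'w',round(s['width']*85,1),'q',s['q'].round(2));M=R.from_rotvec(s['tcp_rot']).as_matrix();print('x',M[:,0].round(3),'y',M[:,1].round(3), 'ja',np.degrees(np.arctan2(M[1,1],M[0,1])).round(2))
E
python3 - <<'E'
from h import *
st()
for n in('side','top'):
    d,W=cam(n,n+'2')
a=cv2.imread('pics/side2.png')[130:220,150:290];b=cv2.imread('pics/top2.png')[170:270,80:220]
cv2.imwrite('pics/z2.png',np.vstack([cv2.resize(a,(560,360)),cv2.resize(b,(560,400))])[:,:][:760])
E
```

```text
t 2.33 p [491.4  63.1 123.7] F [-0.59 -0.2  -0.01] w 55.0 q [ 0.08  0.05  2.11 -0.    0.99  1.83]
x [ 0. -0. -1.] y [-0.181 -0.984  0.   ] ja -100.42
```

View pics/z2.png

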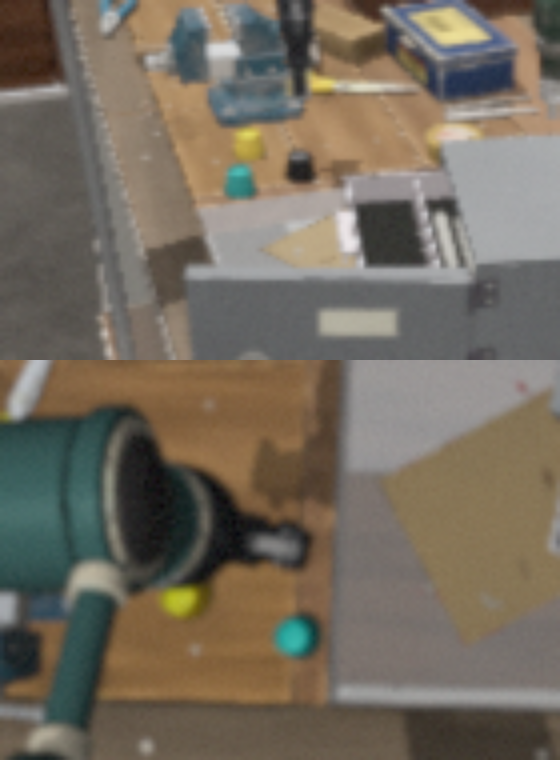

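>>> play_rows:
  deltas:
    - {"wx": 0, "wy": 0, "wz": 0, "x": 0, "y": 0, "z": -20, "fingers": -0.3}
    - {"wx": 0, "wy": 0, "wz": 0, "x": 0, "y": 0, "z": -50, "fingers": -0.3}
    - {"wx": 0, "wy": 0, "wz": 0, "x": 0, "y": 0, "z": -80, "fingers": -0.3}
    - {"wx": 0, "wy": 0, "wz": 0, "x": 0, "y": 0, "z": -98, "fingers": -0.3}
    - {"wx": 0, "wy": 0, "wz": 0, "x": 0, "y": 0, "z": -98, "fingers": -0.3}
    - {"wx": 0, "wy": 0, "wz": 0, "x": 0, "y": 0, "z": -98, "fingers": -0.3}
  grip_force: 25

```text
time: 3.18
tool_pos: [0.4925, 0.063, 0.0266]
tcp_rot: [-2.128, 0.195, 2.123]
wrist_force: [-0.1, -0.5, 0.9]
width: 0.649
```

Run:
```python
from h import *
st()
for n in('side','top'):
    d,W=cam(n,n+'3')
a=cv2.imread('pics/side3.png')[130:220,150:290];b=cv2.imread('pics/top3.png')[170:270,80:220]
cv2.imwrite('pics/z3.png',np.vstack([cv2.resize(a,(560,360)),cv2.resize(b,(560,400))])[:,:][:760])
```

```text
t 3.17 p [492.5  63.   26.6] F [-0.07 -0.5   0.94] w 55.2 q [ 0.08  0.19  2.17 -0.    0.78  1.83]
x [ 0.002  0.    -1.   ] y [-0.182 -0.983 -0.001] ja -100.49
```

View pics/z3.png

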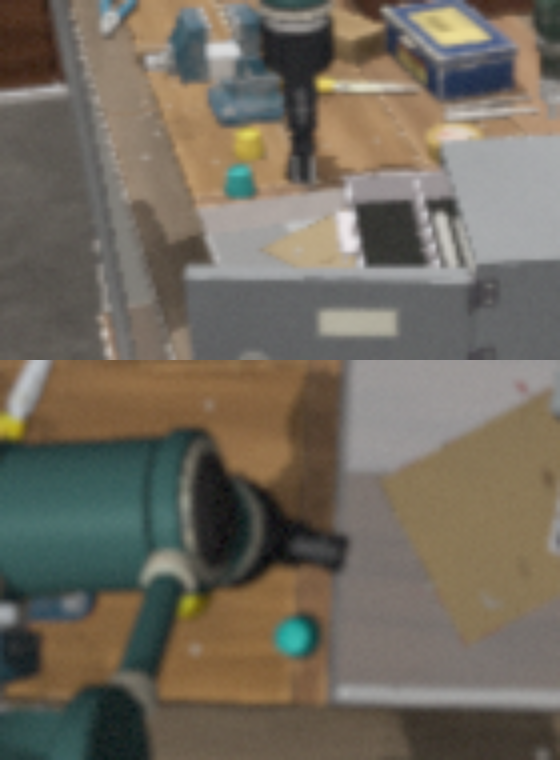

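>>> play_rows:
  deltas:
    - {"wx": 0, "wy": 0, "wz": 0, "x": 0, "y": 0, "z": 0, "fingers": 0.1}
    - {"wx": 0, "wy": 0, "wz": 0, "x": 0, "y": 0, "z": 0, "fingers": 0.25}
    - {"wx": 0, "wy": 0, "wz": 0, "x": 0, "y": 0, "z": 0, "fingers": 0.6}
    - {"wx": 0, "wy": 0, "wz": 0, "x": 0, "y": 0, "z": 0, "fingers": 0.6}
    - {"wx": 0, "wy": 0, "wz": 0, "x": 0, "y": 0, "z": 0, "fingers": 0.6}
    - {"wx": 0, "wy": 0, "wz": 0, "x": 0, "y": 0, "z": 0, "fingers": 0.6}
  grip_force: 25

```text
time: 4.03
tool_pos: [0.492, 0.0637, 0.0261]
tcp_rot: [-2.127, 0.194, 2.125]
wrist_force: [-2.4, 1.0, 6.2]
width: 0.351
```

Run:
```python
from h import *
st()
```

```text
t 4.03 p [492.   63.7  26.1] F [-2.44  0.96  6.17] w 29.9 q [0.08 0.19 2.17 0.   0.78 1.83]
x [ 0.001  0.    -1.   ] y [-0.181 -0.983 -0.   ] ja -100.43
```

>>> play_rows:
  deltas:
    - {"wx": 0, "wy": 0, "wz": 0, "x": 0, "y": 0, "z": 5, "fingers": 0.6}
    - {"wx": 0, "wy": 0, "wz": 0, "x": 0, "y": 0, "z": 20, "fingers": 0.6}
    - {"wx": 0, "wy": 0, "wz": 0, "x": 0, "y": 0, "z": 50, "fingers": 0.6}
    - {"wx": 0, "wy": 0, "wz": 0, "x": 0, "y": 0, "z": 90, "fingers": 0.6}
    - {"wx": 0, "wy": 0, "wz": 0, "x": 0, "y": -5, "z": 130, "fingers": 0.6}
    - {"wx": 0, "wy": 0, "wz": 0, "x": 0, "y": -20, "z": 150, "fingers": 0.6}
    - {"wx": 0, "wy": 0, "wz": 0, "x": 0, "y": -40, "z": 150, "fingers": 0.6}
    - {"wx": 0, "wy": 0, "wz": 0, "x": 0, "y": -40, "z": 150, "fingers": 0.6}
  grip_force: 25

```text
time: 5.03
tool_pos: [0.4915, 0.0227, 0.1765]
tcp_rot: [-2.127, 0.196, 2.123]
wrist_force: [-0.4, 0.0, -0.6]
width: 0.351
```

Run:
```python
from h import *
st()
for n in('side','top'):
    d,W=cam(n,n+'4')
    np.savez(n+'4.npz',W=W)
a=cv2.imread('pics/side4.png')[70:180,150:310];b=cv2.imread('pics/top4.png')[150:260,80:240]
cv2.imwrite('pics/z4.png',np.vstack([cv2.resize(a,(560,385)),cv2.resize(b,(560,385))])[:,:][:760])
```

```text
t 5.03 p [491.5  22.7 176.5] F [-0.4   0.04 -0.64] w 29.8 q [-0.   -0.02  2.07 -0.    1.09  1.75]
x [ 0.002 -0.    -1.   ] y [-0.183 -0.983 -0.   ] ja -100.53
```

View pics/z4.png

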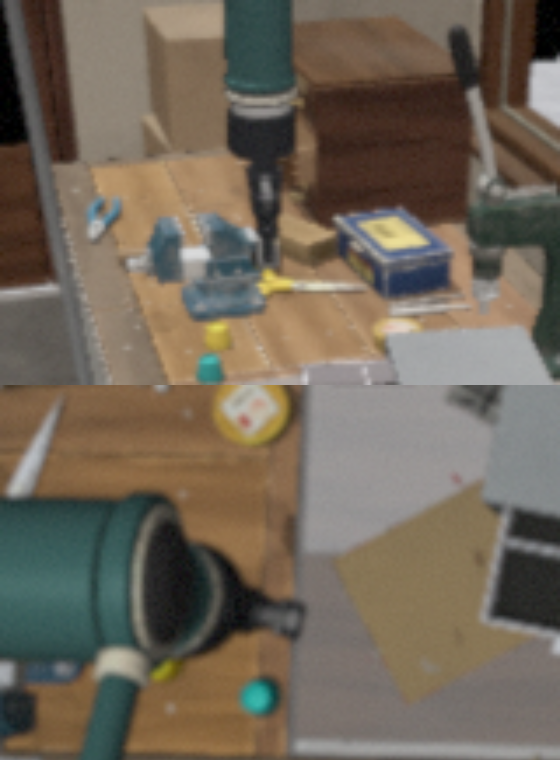

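>>> play_rows:
  deltas:
    - {"wx": 0, "wy": 0, "wz": 0, "x": 1, "y": -10, "z": 0, "fingers": 0.6}
    - {"wx": 0, "wy": 0, "wz": 0, "x": 2, "y": -35, "z": 0, "fingers": 0.6}
    - {"wx": 0, "wy": 0, "wz": 0, "x": 3, "y": -70, "z": 0, "fingers": 0.6}
    - {"wx": 0, "wy": 0, "wz": 0, "x": 4, "y": -110, "z": 0, "fingers": 0.6}
    - {"wx": 0, "wy": 0, "wz": 0, "x": 6, "y": -150, "z": 0, "fingers": 0.6}
    - {"wx": 0, "wy": 0, "wz": 0, "x": 8, "y": -190, "z": 0, "fingers": 0.6}
    - {"wx": 0, "wy": 0, "wz": 0, "x": 10, "y": -225, "z": 0, "fingers": 0.6}
    - {"wx": 0, "wy": 0, "wz": 0, "x": 11, "y": -250, "z": 0, "fingers": 0.6}
    - {"wx": 0, "wy": 0, "wz": 0, "x": 11, "y": -263, "z": -10, "fingers": 0.6}
    - {"wx": 0, "wy": 0, "wz": 0, "x": 11, "y": -263, "z": -25, "fingers": 0.6}
    - {"wx": 0, "wy": 0, "wz": 0, "x": 11, "y": -263, "z": -35, "fingers": 0.6}
    - {"wx": 0, "wy": 0, "wz": 0, "x": 11, "y": -263, "z": -35, "fingers": 0.6}
  grip_force: 25

```text
time: 6.62
tool_pos: [0.5012, -0.2379, 0.1383]
tcp_rot: [-2.122, 0.191, 2.13]
wrist_force: [-0.3, 0.2, -0.6]
width: 0.347
```

Run:
```python
from h import *
st()
for n in('side','top'):
    d,W=cam(n,n+'5')
    np.savez(n+'5.npz',W=W)
a=cv2.imread('pics/side5.png')[120:240,180:340];b=cv2.imread('pics/top5.png')[150:260,180:340]
cv2.imwrite('pics/z5.png',np.vstack([cv2.resize(a,(500,375)),cv2.resize(b,(500,344))])[:,:][:760])
```

```text
t 6.62 p [ 501.2 -237.9  138.3] F [-0.27  0.24 -0.62] w 29.5 q [-0.49  0.14  1.97  0.    1.03  1.26]
x [-0.003  0.002 -1.   ] y [-0.18  -0.984 -0.001] ja -100.37
```

View pics/z5.png

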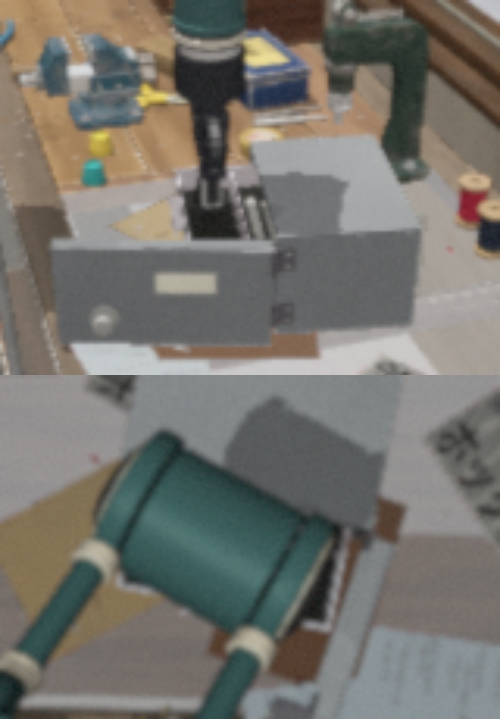

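>>> play_rows:
  deltas:
    - {"wx": 0, "wy": 0, "wz": 0, "x": 0, "y": 0, "z": -10, "fingers": 0.6}
    - {"wx": 0, "wy": 0, "wz": 0, "x": 0, "y": 0, "z": -20, "fingers": 0.6}
    - {"wx": 0, "wy": 0, "wz": 0, "x": 0, "y": 0, "z": -26, "fingers": 0.6}
    - {"wx": 0, "wy": 0, "wz": 0, "x": 0, "y": 0, "z": -29, "fingers": 0.6}
    - {"wx": 0, "wy": 0, "wz": 0, "x": 0, "y": 0, "z": -30, "fingers": 0.6}
    - {"wx": 0, "wy": 0, "wz": 0, "x": 0, "y": 0, "z": -30, "fingers": 0.6}
  grip_force: 25

```text
time: 7.48
tool_pos: [0.5025, -0.2396, 0.1104]
tcp_rot: [-2.126, 0.194, 2.126]
wrist_force: [-0.5, 0.7, 0.1]
width: 0.347
```

>>> play_rows:
  deltas:
    - {"wx": 0, "wy": 0, "wz": 0, "x": 0, "y": 0, "z": -1, "fingers": 0.6}
    - {"wx": 0, "wy": 0, "wz": 0, "x": 0, "y": 0, "z": -2, "fingers": 0.6}
    - {"wx": 0, "wy": 0, "wz": 0, "x": 0, "y": 0, "z": -2, "fingers": 0.6}

```text
time: 7.85
tool_pos: [0.5023, -0.2395, 0.1082]
tcp_rot: [-2.126, 0.194, 2.126]
wrist_force: [-0.8, -0.1, -0.5]
width: 0.345
```

>>> play_rows:
  deltas:
    - {"wx": 0, "wy": 0, "wz": 0, "x": 0, "y": 0, "z": -1, "fingers": 0.6}
    - {"wx": 0, "wy": 0, "wz": 0, "x": 0, "y": 0, "z": -1, "fingers": 0.6}

```text
time: 8.1
tool_pos: [0.5023, -0.2395, 0.1072]
tcp_rot: [-2.126, 0.194, 2.126]
wrist_force: [0.2, 0.0, 0.0]
width: 0.347
```

>>> play_rows:
  deltas:
    - {"wx": 0, "wy": 0, "wz": 0, "x": 0, "y": 0, "z": -1, "fingers": 0.6}
    - {"wx": 0, "wy": 0, "wz": 0, "x": 0, "y": 0, "z": -1, "fingers": 0.6}

```text
time: 8.35
tool_pos: [0.5024, -0.2396, 0.1063]
tcp_rot: [-2.126, 0.194, 2.126]
wrist_force: [-0.0, 0.5, 0.1]
width: 0.349
```

>>> play_rows:
  deltas:
    - {"wx": 0, "wy": 0, "wz": 0, "x": 0, "y": 0, "z": -1, "fingers": 0.6}
    - {"wx": 0, "wy": 0, "wz": 0, "x": 0, "y": 0, "z": -1, "fingers": 0.6}

```text
time: 8.6
tool_pos: [0.5029, -0.2396, 0.1062]
tcp_rot: [-2.127, 0.194, 2.125]
wrist_force: [-1.7, 1.5, 6.0]
width: 0.348
```

>>> play_rows:
  deltas:
    - {"wx": 0, "wy": 0, "wz": 0, "x": 0, "y": 0, "z": 0.5, "fingers": 0.25}
    - {"wx": 0, "wy": 0, "wz": 0, "x": 0, "y": 0, "z": 0.5, "fingers": 0.1}
    - {"wx": 0, "wy": 0, "wz": 0, "x": 0, "y": 0, "z": 0.5, "fingers": -0.1}
    - {"wx": 0, "wy": 0, "wz": 0, "x": 0, "y": 0, "z": 0.5, "fingers": -0.3}
    - {"wx": 0, "wy": 0, "wz": 0, "x": 0, "y": 0, "z": 0.5, "fingers": -0.3}
    - {"wx": 0, "wy": 0, "wz": 0, "x": 0, "y": 0, "z": 0.5, "fingers": -0.3}

```text
time: 9.35
tool_pos: [0.5023, -0.2395, 0.1057]
tcp_rot: [-2.126, 0.194, 2.126]
wrist_force: [-0.4, -0.0, -0.1]
width: 0.65
```

>>> play_rows:
  deltas:
    - {"wx": 0, "wy": 0, "wz": 0, "x": 0, "y": 0, "z": 4, "fingers": -0.3}
    - {"wx": 0, "wy": 0, "wz": 0, "x": 0, "y": 0, "z": 12, "fingers": -0.3}
    - {"wx": 0, "wy": 0, "wz": 0, "x": 0, "y": 0, "z": 25, "fingers": -0.3}
    - {"wx": 0, "wy": 0, "wz": 0, "x": 0, "y": 0, "z": 50, "fingers": -0.3}
    - {"wx": 0, "wy": 0, "wz": 0, "x": -20, "y": 4, "z": 90, "fingers": -0.3}
    - {"wx": 0, "wy": 0, "wz": 0, "x": -60, "y": 11, "z": 100, "fingers": 0}
    - {"wx": 0, "wy": 0, "wz": 0, "x": -100, "y": 20, "z": 100, "fingers": 0.5}
    - {"wx": 0, "wy": 0, "wz": 0, "x": -100, "y": 20, "z": 100, "fingers": 1}
    - {"wx": 0, "wy": 0, "wz": 0, "x": -100, "y": 20, "z": 100, "fingers": 1}

```text
time: 10.48
tool_pos: [0.4031, -0.2199, 0.2069]
tcp_rot: [-2.129, 0.196, 2.124]
wrist_force: [-0.0, 0.5, 0.4]
width: -0.0
```

Run:
```python
from h import *
st()
for n in('side','top'):
    d,W=cam(n,n+'6')
    np.savez(n+'6.npz',W=W)
a=cv2.imread('pics/side6.png')[120:240,180:340];b=cv2.imread('pics/top6.png')[150:260,180:340]
cv2.imwrite('pics/z6.png',np.vstack([cv2.resize(a,(500,375)),cv2.resize(b,(500,344))])[:,:][:760])
```

```text
t 10.47 p [ 403.1 -219.9  206.9] F [-0.05  0.49  0.44] w -0.0 q [-0.55 -0.12  2.1   0.    1.16  1.2 ]
x [ 0.002 -0.001 -1.   ] y [-0.181 -0.983  0.001] ja -100.45
```

View pics/z6.png

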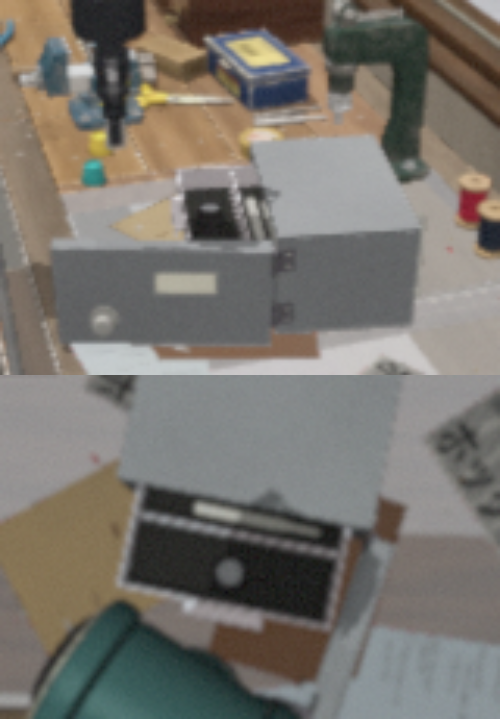

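>>> play_rows:
  deltas:
    - {"wx": 0, "wy": 0, "wz": 0, "x": 0, "y": 0, "z": -30, "fingers": 1}
    - {"wx": 0, "wy": 0, "wz": 0, "x": 0, "y": 0, "z": -65, "fingers": 1}
    - {"wx": 0, "wy": 0, "wz": 0, "x": 0, "y": 0, "z": -94, "fingers": 1}
    - {"wx": 0, "wy": 0, "wz": 0, "x": 10, "y": -1.8, "z": -94, "fingers": 1}
    - {"wx": 0, "wy": 0, "wz": 0, "x": 24, "y": -4.4, "z": -94, "fingers": 1}
    - {"wx": 0, "wy": 0, "wz": 0, "x": 35, "y": -6.4, "z": -94, "fingers": 1}
    - {"wx": 0, "wy": 0, "wz": 0, "x": 38, "y": -7, "z": -94, "fingers": 1}
    - {"wx": 0, "wy": 0, "wz": 0, "x": 40, "y": -7.4, "z": -94, "fingers": 1}
    - {"wx": 0, "wy": 0, "wz": 0, "x": 42, "y": -7.7, "z": -94, "fingers": 1}
    - {"wx": 0, "wy": 0, "wz": 0, "x": 42, "y": -7.7, "z": -94, "fingers": 1}

```text
time: 11.82
tool_pos: [0.4442, -0.2272, 0.1118]
tcp_rot: [-2.126, 0.194, 2.126]
wrist_force: [1.2, -0.7, -0.2]
width: 0.0
```

Run:
```python
from h import *
st()
for n in('side',):
    d,W=cam(n,n+'7')
a=cv2.imread('pics/side7.png')[130:230,180:300]
cv2.imwrite('pics/z7.png',cv2.resize(a,None,fx=5,fy=5))
```

```text
t 11.82 p [ 444.2 -227.2  111.8] F [ 1.16 -0.7  -0.24] w 0.0 q [-0.52  0.07  2.11  0.    0.96  1.23]
x [-0.  0. -1.] y [-0.181 -0.983 -0.   ] ja -100.44
```

View pics/z7.png

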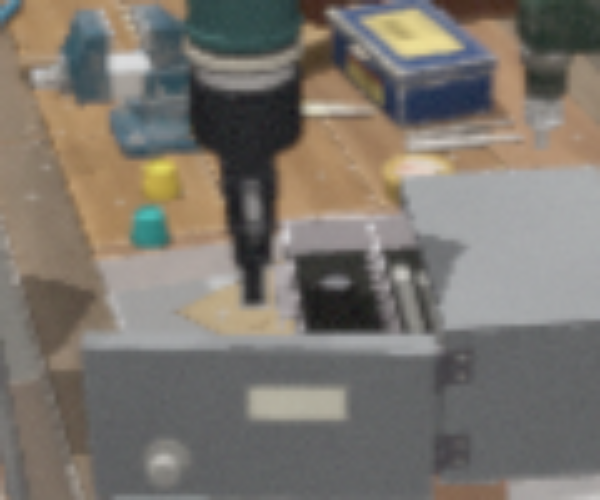

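>>> play_rows:
  deltas:
    - {"wx": 0, "wy": 0, "wz": 0, "x": 2, "y": -0.4, "z": 0, "fingers": 1}
    - {"wx": 0, "wy": 0, "wz": 0, "x": 4, "y": -0.7, "z": 0, "fingers": 1}
    - {"wx": 0, "wy": 0, "wz": 0, "x": 6, "y": -1.1, "z": 0, "fingers": 1}
    - {"wx": 0, "wy": 0, "wz": 0, "x": 8, "y": -1.5, "z": 0, "fingers": 1}
    - {"wx": 0, "wy": 0, "wz": 0, "x": 10, "y": -1.8, "z": 0, "fingers": 1}
    - {"wx": 0, "wy": 0, "wz": 0, "x": 13, "y": -2.4, "z": 0, "fingers": 1}
    - {"wx": 0, "wy": 0, "wz": 0, "x": 17, "y": -3.1, "z": 0, "fingers": 1}
    - {"wx": 0, "wy": 0, "wz": 0, "x": 22, "y": -4, "z": 0, "fingers": 1}
    - {"wx": 0, "wy": 0, "wz": 0, "x": 28, "y": -5.2, "z": 0, "fingers": 1}
    - {"wx": 0, "wy": 0, "wz": 0, "x": 35, "y": -6.5, "z": 0, "fingers": 1}
    - {"wx": 0, "wy": 0, "wz": 0, "x": 42, "y": -7.7, "z": 0, "fingers": 1}
    - {"wx": 0, "wy": 0, "wz": 0, "x": 49, "y": -9, "z": 0, "fingers": 1}
    - {"wx": 0, "wy": 0, "wz": 0, "x": 55, "y": -10.1, "z": 0, "fingers": 1}
    - {"wx": 0, "wy": 0, "wz": 0, "x": 61, "y": -11.2, "z": 0, "fingers": 1}
    - {"wx": 0, "wy": 0, "wz": 0, "x": 66, "y": -12.2, "z": 0, "fingers": 1}
    - {"wx": 0, "wy": 0, "wz": 0, "x": 70, "y": -12.9, "z": 0, "fingers": 1}
    - {"wx": 0, "wy": 0, "wz": 0, "x": 74, "y": -13.6, "z": 0, "fingers": 1}
    - {"wx": 0, "wy": 0, "wz": 0, "x": 78, "y": -14.4, "z": 0, "fingers": 1}
    - {"wx": 0, "wy": 0, "wz": 0, "x": 81, "y": -14.9, "z": 0, "fingers": 1}
    - {"wx": 0, "wy": 0, "wz": 0, "x": 83, "y": -15.3, "z": 0, "fingers": 1}

```text
time: 14.38
tool_pos: [0.5275, -0.2425, 0.1117]
tcp_rot: [-2.126, 0.194, 2.126]
wrist_force: [-1.4, 1.0, -0.7]
width: -0.0
```

Run:
```python
from h import *
st()
for n in('side','top'):
    d,W=cam(n,n+'8')
a=cv2.imread('pics/side8.png')[130:230,180:340];b=cv2.imread('pics/top8.png')[150:260,180:340]
cv2.imwrite('pics/z8.png',np.vstack([cv2.resize(a,(560,350)),cv2.resize(b,(560,385))])[:,:][:760])
```

```text
t 14.38 p [ 527.5 -242.5  111.7] F [-1.37  1.03 -0.69] w -0.0 q [-0.47  0.22  1.94  0.    0.98  1.28]
x [-0.  0. -1.] y [-0.181 -0.983 -0.   ] ja -100.44
```

View pics/z8.png

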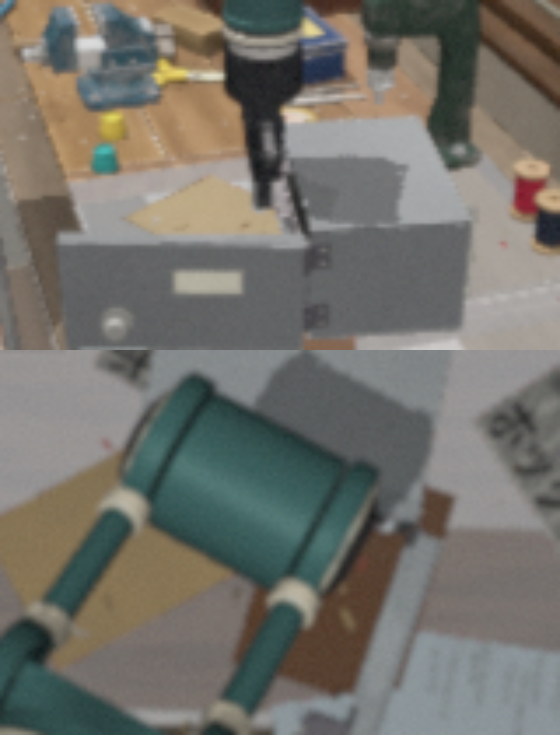

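>>> play_rows:
  deltas:
    - {"wx": 0, "wy": 0, "wz": 0, "x": 2, "y": -0.4, "z": 0, "fingers": 1}
    - {"wx": 0, "wy": 0, "wz": 0, "x": 4, "y": -0.7, "z": 0, "fingers": 1}
    - {"wx": 0, "wy": 0, "wz": 0, "x": 5, "y": -0.9, "z": 0, "fingers": 1}
    - {"wx": 0, "wy": 0, "wz": 0, "x": 6, "y": -1.1, "z": 0, "fingers": 1}
    - {"wx": 0, "wy": 0, "wz": 0, "x": 7, "y": -1.3, "z": 0, "fingers": 1}
    - {"wx": 0, "wy": 0, "wz": 0, "x": 7, "y": -1.3, "z": 0, "fingers": 1}

```text
time: 15.22
tool_pos: [0.5346, -0.2439, 0.1119]
tcp_rot: [-2.127, 0.194, 2.126]
wrist_force: [-0.8, 0.8, -0.6]
width: 0.002
```

>>> play_rows:
  deltas:
    - {"wx": 0, "wy": 0, "wz": 0, "x": 1, "y": -0.2, "z": 0, "fingers": 1}
    - {"wx": 0, "wy": 0, "wz": 0, "x": 1, "y": -0.2, "z": 0, "fingers": 1}

```text
time: 15.48
tool_pos: [0.5355, -0.2441, 0.1119]
tcp_rot: [-2.126, 0.194, 2.126]
wrist_force: [-1.3, -0.6, 0.3]
width: 0.001
```

>>> play_rows:
  deltas:
    - {"wx": 0, "wy": 0, "wz": 0, "x": 1, "y": -0.2, "z": 0, "fingers": 1}
    - {"wx": 0, "wy": 0, "wz": 0, "x": 1, "y": -0.2, "z": 0, "fingers": 1}

```text
time: 15.72
tool_pos: [0.5365, -0.2443, 0.1119]
tcp_rot: [-2.126, 0.194, 2.126]
wrist_force: [-1.2, -0.1, 0.4]
width: 0.002
```

>>> play_rows:
  deltas:
    - {"wx": 0, "wy": 0, "wz": 0, "x": 1, "y": -0.2, "z": 0, "fingers": 1}
    - {"wx": 0, "wy": 0, "wz": 0, "x": 1, "y": -0.2, "z": 0, "fingers": 1}

```text
time: 15.98
tool_pos: [0.5374, -0.2444, 0.1118]
tcp_rot: [-2.126, 0.194, 2.126]
wrist_force: [-1.5, 0.5, 0.8]
width: -0.004
```

>>> play_rows:
  deltas:
    - {"wx": 0, "wy": 0, "wz": 0, "x": 1, "y": -0.2, "z": 0, "fingers": 1}
    - {"wx": 0, "wy": 0, "wz": 0, "x": 1, "y": -0.2, "z": 0, "fingers": 1}

```text
time: 16.23
tool_pos: [0.5375, -0.2444, 0.1118]
tcp_rot: [-2.124, 0.194, 2.128]
wrist_force: [-4.6, 0.5, 2.8]
width: 0.002
```

>>> play_rows:
  deltas:
    - {"wx": 0, "wy": 0, "wz": 0, "x": -8, "y": 1.5, "z": 0, "fingers": 1}
    - {"wx": 0, "wy": 0, "wz": 0, "x": -30, "y": 5, "z": 0, "fingers": 1}
    - {"wx": 0, "wy": 0, "wz": 0, "x": -50, "y": 9, "z": 30, "fingers": 1}
    - {"wx": 0, "wy": 0, "wz": 0, "x": -60, "y": 9, "z": 75, "fingers": 1}
    - {"wx": 0, "wy": 0, "wz": 0, "x": -75, "y": 0, "z": 110, "fingers": 1}
    - {"wx": 0, "wy": 0, "wz": 0, "x": -100, "y": -20, "z": 115, "fingers": 1}
    - {"wx": 0, "wy": 0, "wz": 0, "x": -130, "y": -45, "z": 115, "fingers": 1}
    - {"wx": 0, "wy": 0, "wz": 0, "x": -160, "y": -70, "z": 115, "fingers": 1}
    - {"wx": 0, "wy": 0, "wz": 0, "x": -190, "y": -95, "z": 115, "fingers": 1}
    - {"wx": 0, "wy": 0, "wz": 0, "x": -201, "y": -107, "z": 115, "fingers": 1}
    - {"wx": 0, "wy": 0, "wz": 0, "x": -201, "y": -107, "z": 115, "fingers": 1}

```text
time: 17.6
tool_pos: [0.3372, -0.3521, 0.2269]
tcp_rot: [-2.126, 0.196, 2.124]
wrist_force: [0.5, 1.1, -0.0]
width: 0.004
```

Run:
```python
from h import *
st()
for n in('side','top'):
    d,W=cam(n,n+'9'); np.savez(n+'9.npz',W=W)
a=cv2.imread('pics/side9.png')[130:250,150:340];b=cv2.imread('pics/top9.png')[150:300,170:360]
cv2.imwrite('pics/z9.png',np.vstack([cv2.resize(a,(560,354)),cv2.resize(b,(500,395)) if 0 else cv2.resize(b,(560,400))])[:,:][:760])
v,u=np.mgrid[:384,:512]
m=(abs(W[...,2]-0.128)<0.008)&(u>255)&(u<330)&(v>202)&(v<300)
p=W[m];print(len(p)); d=p[:,:2]-[.5331,-.3607]; d=d[(np.hypot(*d.T)<.24)]
r=cv2.minAreaRect((d*1000).astype(np.float32));print(r)
dt=W[...,:2]-[.6313,-.2639]
cx=dt@[.9834,-.1814];cy=dt@[.1814,.9834]
m=(cx<-.07)&(cx>-.1)&(abs(cy)<.1)&(W[...,2]>.06)&(W[...,2]<.12);print(m.sum(),np.c_[cx[m],cy[m],W[...,2][m]].round(3)[:30])
```

```text
t 17.6 p [ 337.2 -352.1  226.9] F [ 0.53  1.08 -0.04] w 0.4 q [-0.86 -0.08  2.02  0.    1.19  0.9 ]
x [ 0.001 -0.    -1.   ] y [-0.183 -0.983  0.   ] ja -100.56
587
((-110.89867401123047, 25.448528289794922), (19.991239547729492, 220.44073486328125), 72.03447723388672)
155 [[-0.075  0.1    0.096]
 [-0.073  0.1    0.075]
 [-0.071  0.099  0.061]
 [-0.071  0.096  0.064]
 [-0.073  0.089  0.095]
 [-0.076  0.1    0.072]
 [-0.072  0.09   0.06 ]
 [-0.073  0.085  0.08 ]
 [-0.073  0.082  0.083]
 [-0.073  0.079  0.09 ]
 [-0.074  0.075  0.099]
 [-0.074  0.071  0.083]
 [-0.073  0.068  0.086]
 [-0.073  0.064  0.092]
 [-0.073  0.061  0.099]
 [-0.073  0.057  0.08 ]
 [-0.073  0.053  0.088]
 [-0.073  0.051  0.091]
 [-0.073  0.047  0.097]
 [-0.073  0.043  0.081]
 [-0.073  0.04   0.086]
 [-0.074  0.036  0.097]
 [-0.074  0.033  0.105]
 [-0.076  0.033  0.103]
 [-0.076  0.03   0.106]
 [-0.075  0.027  0.101]
 [-0.075  0.025  0.101]
 [-0.074  0.022  0.104]
 [-0.075  0.019  0.117]
 [-0.079  0.035  0.102]]
```

View pics/z9.png

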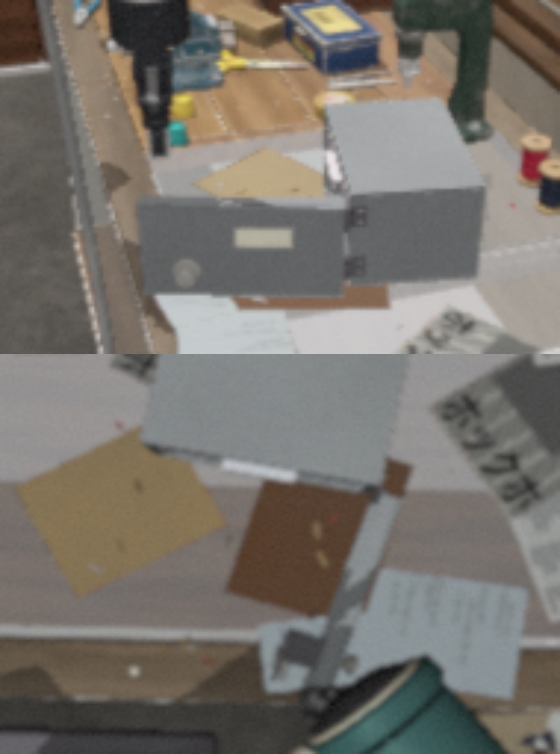

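```bash
cat > door.py <<'E'
import numpy as np
X=np.array([.9834,-.1814]);Y=np.array([.1814,.9834]);C=np.array([631.3,-263.9])
H=C-79*X-113*Y
def tcp(th,r=190,gap=0,a=11,b=14.5):
    h=a*abs(np.cos(th))+b*abs(np.sin(th))
    dx=np.cos(th)*X+np.sin(th)*Y; dy=-np.sin(th)*X+np.cos(th)*Y
    return H+(-20-h-gap)*dx+r*dy
E
python3 - <<'E'
from door import *
c=np.array([337,-352.])
ths=[1.44+.06,1.44+.03]+list(np.arange(1.44,0.1,-.04))
for t in ths: print(round(t,3),(tcp(t)-c).round(0))
print(tcp(0.05),tcp(0))
E
```

```text
1.5 [3. 5.]
1.47 [ 4. 10.]
1.44 [ 4. 16.]
1.4 [ 5. 23.]
1.36 [ 7. 30.]
1.32 [ 8. 38.]
1.28 [10. 45.]
1.24 [12. 52.]
1.2 [15. 59.]
1.16 [18. 66.]
1.12 [21. 73.]
1.08 [24. 80.]
1.04 [28. 87.]
1.0 [31. 93.]
0.96 [ 36. 100.]
0.92 [ 40. 106.]
0.88 [ 45. 112.]
0.84 [ 50. 118.]
0.8 [ 55. 124.]
0.76 [ 61. 130.]
0.72 [ 66. 135.]
0.68 [ 72. 140.]
0.64 [ 79. 145.]
0.6 [ 85. 150.]
0.56 [ 92. 154.]
0.52 [ 99. 158.]
0.48 [106. 162.]
0.44 [113. 166.]
0.4 [120. 169.]
0.36 [128. 172.]
0.32 [135. 175.]
0.28 [143. 177.]
0.24 [151. 179.]
0.2 [159. 181.]
0.16 [167. 182.]
0.12 [175. 183.]
[ 526.76464365 -168.17192713] [ 537.0938 -168.2242]
```

>>> play_rows:
  deltas:
    - {"wx": 0, "wy": 0, "wz": 0, "x": 0, "y": 0, "z": -30, "fingers": 1}
    - {"wx": 0, "wy": 0, "wz": 0, "x": 0, "y": 0, "z": -65, "fingers": 1}
    - {"wx": 0, "wy": 0, "wz": 0, "x": 0, "y": 0, "z": -100, "fingers": 1}
    - {"wx": 0, "wy": 0, "wz": 0, "x": 0, "y": 0, "z": -119.5, "fingers": 1}
    - {"wx": 0, "wy": 0, "wz": 0, "x": 0, "y": 0, "z": -119.5, "fingers": 1}

```text
time: 18.32
tool_pos: [0.3374, -0.3498, 0.1057]
tcp_rot: [-2.123, 0.189, 2.128]
wrist_force: [-0.4, 0.3, 0.3]
width: 0.001
```

>>> play_rows:
  deltas:
    - {"wx": 0, "wy": 0, "wz": 0, "x": 3, "y": 5, "z": 0, "fingers": 1}
    - {"wx": 0, "wy": 0, "wz": 0, "x": 4, "y": 10, "z": 0, "fingers": 1}
    - {"wx": 0, "wy": 0, "wz": 0, "x": 4, "y": 14, "z": 0, "fingers": 1}
    - {"wx": 0, "wy": 0, "wz": 0, "x": 5, "y": 18, "z": 0, "fingers": 1}
    - {"wx": 0, "wy": 0, "wz": 0, "x": 5, "y": 23, "z": 0, "fingers": 1}
    - {"wx": 0, "wy": 0, "wz": 0, "x": 7, "y": 30, "z": 0, "fingers": 1}
    - {"wx": 0, "wy": 0, "wz": 0, "x": 8, "y": 38, "z": 0, "fingers": 1}
    - {"wx": 0, "wy": 0, "wz": 0, "x": 10, "y": 45, "z": 0, "fingers": 1}
    - {"wx": 0, "wy": 0, "wz": 0, "x": 12, "y": 52, "z": 0, "fingers": 1}
    - {"wx": 0, "wy": 0, "wz": 0, "x": 15, "y": 59, "z": 0, "fingers": 1}
    - {"wx": 0, "wy": 0, "wz": 0, "x": 18, "y": 66, "z": 0, "fingers": 1}
    - {"wx": 0, "wy": 0, "wz": 0, "x": 21, "y": 73, "z": 0, "fingers": 1}
    - {"wx": 0, "wy": 0, "wz": 0, "x": 24, "y": 80, "z": 0, "fingers": 1}
    - {"wx": 0, "wy": 0, "wz": 0, "x": 28, "y": 87, "z": 0, "fingers": 1}
    - {"wx": 0, "wy": 0, "wz": 0, "x": 31, "y": 93, "z": 0, "fingers": 1}
    - {"wx": 0, "wy": 0, "wz": 0, "x": 36, "y": 100, "z": 0, "fingers": 1}
    - {"wx": 0, "wy": 0, "wz": 0, "x": 40, "y": 106, "z": 0, "fingers": 1}
    - {"wx": 0, "wy": 0, "wz": 0, "x": 45, "y": 112, "z": 0, "fingers": 1}
    - {"wx": 0, "wy": 0, "wz": 0, "x": 50, "y": 118, "z": 0, "fingers": 1}
    - {"wx": 0, "wy": 0, "wz": 0, "x": 55, "y": 124, "z": 0, "fingers": 1}

```text
time: 20.82
tool_pos: [0.3927, -0.2272, 0.1073]
tcp_rot: [-2.126, 0.194, 2.126]
wrist_force: [-0.2, 0.3, -0.1]
width: -0.0
```

Run:
```python
from h import *
st()
for n in('side','top'):
    d,W=cam(n,n+'10'); np.savez(n+'10.npz',W=W)
a=cv2.imread('pics/side10.png')[130:250,150:340];b=cv2.imread('pics/top10.png')[150:300,170:360]
cv2.imwrite('pics/z10.png',np.vstack([cv2.resize(a,(560,354)),cv2.resize(b,(560,400))])[:,:][:760])
```

```text
t 20.82 p [ 392.7 -227.2  107.3] F [-0.16  0.26 -0.13] w -0.0 q [-0.58 -0.01  2.2  -0.    0.95  1.17]
x [-0. -0. -1.] y [-0.181 -0.983  0.   ] ja -100.44
```

View pics/z10.png

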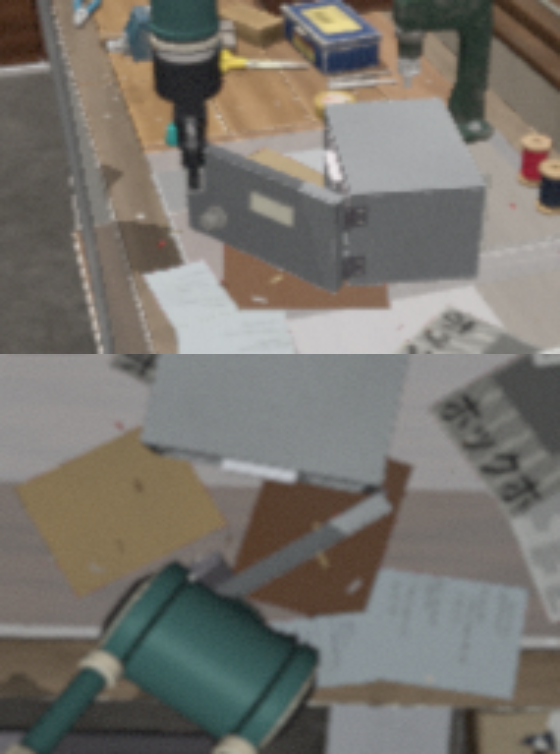

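>>> play_rows:
  deltas:
    - {"wx": 0, "wy": 0, "wz": 0, "x": 2.5, "y": 3, "z": 0, "fingers": 1}
    - {"wx": 0, "wy": 0, "wz": 0, "x": 6, "y": 6, "z": 0, "fingers": 1}
    - {"wx": 0, "wy": 0, "wz": 0, "x": 11, "y": 11, "z": 0, "fingers": 1}
    - {"wx": 0, "wy": 0, "wz": 0, "x": 17, "y": 16, "z": 0, "fingers": 1}
    - {"wx": 0, "wy": 0, "wz": 0, "x": 24, "y": 21, "z": 0, "fingers": 1}
    - {"wx": 0, "wy": 0, "wz": 0, "x": 30, "y": 26, "z": 0, "fingers": 1}
    - {"wx": 0, "wy": 0, "wz": 0, "x": 37, "y": 30, "z": 0, "fingers": 1}
    - {"wx": 0, "wy": 0, "wz": 0, "x": 44, "y": 34, "z": 0, "fingers": 1}
    - {"wx": 0, "wy": 0, "wz": 0, "x": 51, "y": 38, "z": 0, "fingers": 1}
    - {"wx": 0, "wy": 0, "wz": 0, "x": 58, "y": 42, "z": 0, "fingers": 1}
    - {"wx": 0, "wy": 0, "wz": 0, "x": 65, "y": 45, "z": 0, "fingers": 1}
    - {"wx": 0, "wy": 0, "wz": 0, "x": 71, "y": 47, "z": 0, "fingers": 1}
    - {"wx": 0, "wy": 0, "wz": 0, "x": 76, "y": 49, "z": 0, "fingers": 1}
    - {"wx": 0, "wy": 0, "wz": 0, "x": 80, "y": 51, "z": 0, "fingers": 1}
    - {"wx": 0, "wy": 0, "wz": 0, "x": 84, "y": 52, "z": 0, "fingers": 1}
    - {"wx": 0, "wy": 0, "wz": 0, "x": 88, "y": 53, "z": 0, "fingers": 1}
    - {"wx": 0, "wy": 0, "wz": 0, "x": 92, "y": 54, "z": 0, "fingers": 1}
    - {"wx": 0, "wy": 0, "wz": 0, "x": 94, "y": 54.5, "z": 0, "fingers": 1}
    - {"wx": 0, "wy": 0, "wz": 0, "x": 96, "y": 55, "z": 0, "fingers": 1}
    - {"wx": 0, "wy": 0, "wz": 0, "x": 96, "y": 55, "z": 0, "fingers": 1}

```text
time: 23.42
tool_pos: [0.4885, -0.1726, 0.1073]
tcp_rot: [-2.126, 0.194, 2.126]
wrist_force: [0.2, 0.3, -0.4]
width: -0.0
```

Run:
```python
from h import *
st()
for n in('side','top'):
    d,W=cam(n,n+'11'); np.savez(n+'11.npz',W=W)
a=cv2.imread('pics/side11.png')[130:250,150:340];b=cv2.imread('pics/top11.png')[150:300,170:360]
cv2.imwrite('pics/z11.png',np.vstack([cv2.resize(a,(560,354)),cv2.resize(b,(560,400))])[:,:][:760])
```

```text
t 23.43 p [ 488.5 -172.6  107.3] F [ 0.23  0.28 -0.41] w -0.0 q [-0.39  0.11  2.08  0.    0.96  1.37]
x [ 0. -0. -1.] y [-0.181 -0.983 -0.   ] ja -100.43
```

View pics/z11.png

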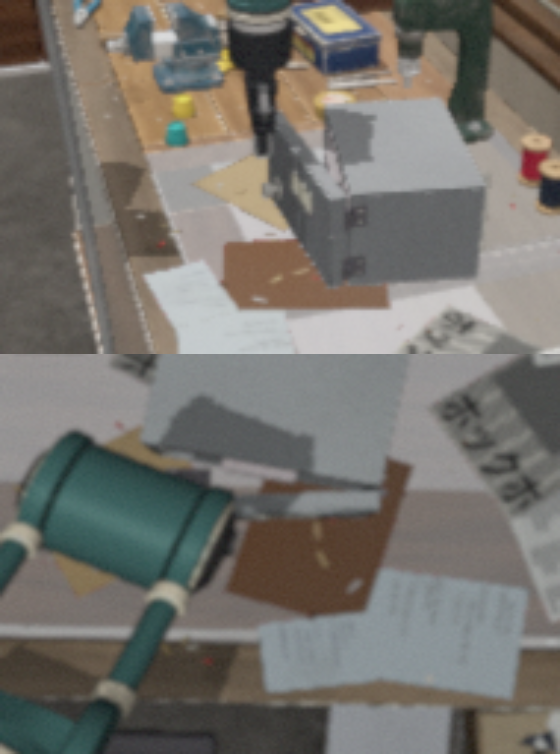

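>>> play_rows:
  deltas:
    - {"wx": 0, "wy": 0, "wz": 0, "x": 2, "y": 0.2, "z": 0, "fingers": 1}
    - {"wx": 0, "wy": 0, "wz": 0, "x": 5, "y": 0.5, "z": 0, "fingers": 1}
    - {"wx": 0, "wy": 0, "wz": 0, "x": 8, "y": 0.5, "z": 0, "fingers": 1}
    - {"wx": 0, "wy": 0, "wz": 0, "x": 10, "y": 0.5, "z": 0, "fingers": 1}
    - {"wx": 0, "wy": 0, "wz": 0, "x": 12, "y": 0.5, "z": 0, "fingers": 1}
    - {"wx": 0, "wy": 0, "wz": 0, "x": 14, "y": 0.5, "z": 0, "fingers": 1}
    - {"wx": 0, "wy": 0, "wz": 0, "x": 15, "y": 0.5, "z": 0, "fingers": 1}
    - {"wx": 0, "wy": 0, "wz": 0, "x": 16, "y": 0.5, "z": 0, "fingers": 1}
    - {"wx": 0, "wy": 0, "wz": 0, "x": 16, "y": 0.5, "z": 0, "fingers": 1}

```text
time: 24.65
tool_pos: [0.5044, -0.1721, 0.1073]
tcp_rot: [-2.126, 0.194, 2.126]
wrist_force: [0.4, -0.6, 0.7]
width: 0.004
```

>>> play_rows:
  deltas:
    - {"wx": 0, "wy": 0, "wz": 0, "x": 1, "y": -0.1, "z": 0, "fingers": 1}
    - {"wx": 0, "wy": 0, "wz": 0, "x": 2, "y": -0.1, "z": 0, "fingers": 1}
    - {"wx": 0, "wy": 0, "wz": 0, "x": 2, "y": -0.1, "z": 0, "fingers": 1}

```text
time: 25.02
tool_pos: [0.5065, -0.1722, 0.1073]
tcp_rot: [-2.126, 0.194, 2.126]
wrist_force: [-0.4, 0.2, 0.0]
width: 0.001
```

>>> play_rows:
  deltas:
    - {"wx": 0, "wy": 0, "wz": 0, "x": 1, "y": -0.1, "z": 0, "fingers": 1}
    - {"wx": 0, "wy": 0, "wz": 0, "x": 2, "y": -0.1, "z": 0, "fingers": 1}
    - {"wx": 0, "wy": 0, "wz": 0, "x": 2, "y": -0.1, "z": 0, "fingers": 1}

```text
time: 25.4
tool_pos: [0.5081, -0.1723, 0.1072]
tcp_rot: [-2.125, 0.194, 2.127]
wrist_force: [-2.4, 0.7, 1.0]
width: 0.001
```

>>> play_rows:
  deltas:
    - {"wx": 0, "wy": 0, "wz": 0, "x": 1, "y": -0.1, "z": 0, "fingers": 1}
    - {"wx": 0, "wy": 0, "wz": 0, "x": 1, "y": -0.1, "z": 0, "fingers": 1}

```text
time: 25.65
tool_pos: [0.5087, -0.1723, 0.1072]
tcp_rot: [-2.124, 0.194, 2.128]
wrist_force: [-5.5, 0.6, 3.0]
width: 0.006
```

>>> play_rows:
  deltas:
    - {"wx": 0, "wy": 0, "wz": 0, "x": 1, "y": -0.1, "z": 0, "fingers": 1}
    - {"wx": 0, "wy": 0, "wz": 0, "x": 1, "y": -0.1, "z": 0, "fingers": 1}

```text
time: 25.9
tool_pos: [0.5096, -0.1722, 0.1071]
tcp_rot: [-2.124, 0.194, 2.128]
wrist_force: [-4.2, 0.8, 3.2]
width: -0.001
```

>>> play_rows:
  deltas:
    - {"wx": 0, "wy": 0, "wz": 0, "x": 1, "y": -0.1, "z": 0, "fingers": 1}
    - {"wx": 0, "wy": 0, "wz": 0, "x": 1, "y": -0.1, "z": 0, "fingers": 1}

```text
time: 26.15
tool_pos: [0.5105, -0.1722, 0.1071]
tcp_rot: [-2.124, 0.193, 2.128]
wrist_force: [-5.8, 1.7, 4.0]
width: -0.003
```

>>> play_rows:
  deltas:
    - {"wx": 0, "wy": 0, "wz": 0, "x": 1, "y": -0.1, "z": 0, "fingers": 1}
    - {"wx": 0, "wy": 0, "wz": 0, "x": 1, "y": -0.1, "z": 0, "fingers": 1}

```text
time: 26.4
tool_pos: [0.5114, -0.1722, 0.1071]
tcp_rot: [-2.123, 0.193, 2.128]
wrist_force: [-5.4, 2.3, 4.0]
width: -0.001
```

>>> play_rows:
  deltas:
    - {"wx": 0, "wy": 0, "wz": 0, "x": 1, "y": -0.1, "z": 0, "fingers": 1}
    - {"wx": 0, "wy": 0, "wz": 0, "x": 1, "y": -0.1, "z": 0, "fingers": 1}

```text
time: 26.65
tool_pos: [0.5123, -0.1722, 0.1071]
tcp_rot: [-2.123, 0.193, 2.128]
wrist_force: [-6.6, 2.2, 4.2]
width: -0.006
```

>>> play_rows:
  deltas:
    - {"wx": 0, "wy": 0, "wz": 0, "x": 1, "y": -0.1, "z": 0, "fingers": 1}
    - {"wx": 0, "wy": 0, "wz": 0, "x": 1, "y": -0.1, "z": 0, "fingers": 1}

```text
time: 26.9
tool_pos: [0.5132, -0.1722, 0.1071]
tcp_rot: [-2.122, 0.193, 2.129]
wrist_force: [-6.9, 1.5, 5.0]
width: 0.0
```

>>> play_rows:
  deltas:
    - {"wx": 0, "wy": 0, "wz": 0, "x": 1, "y": -0.1, "z": 0, "fingers": 1}
    - {"wx": 0, "wy": 0, "wz": 0, "x": 1, "y": -0.1, "z": 0, "fingers": 1}

```text
time: 27.15
tool_pos: [0.514, -0.1723, 0.107]
tcp_rot: [-2.122, 0.193, 2.129]
wrist_force: [-6.7, 2.8, 5.4]
width: -0.001
```

>>> play_rows:
  deltas:
    - {"wx": 0, "wy": 0, "wz": 0, "x": 1, "y": -0.1, "z": 0, "fingers": 1}
    - {"wx": 0, "wy": 0, "wz": 0, "x": 1, "y": -0.1, "z": 0, "fingers": 1}

```text
time: 27.4
tool_pos: [0.5149, -0.1723, 0.107]
tcp_rot: [-2.122, 0.193, 2.129]
wrist_force: [-7.1, 2.4, 5.7]
width: 0.001
```

>>> play_rows:
  deltas:
    - {"wx": 0, "wy": 0, "wz": 0, "x": 1, "y": -0.1, "z": 0, "fingers": 1}
    - {"wx": 0, "wy": 0, "wz": 0, "x": 1, "y": -0.1, "z": 0, "fingers": 1}

```text
time: 27.65
tool_pos: [0.5158, -0.1723, 0.107]
tcp_rot: [-2.121, 0.192, 2.129]
wrist_force: [-6.5, 2.6, 5.1]
width: -0.003
```

>>> play_rows:
  deltas:
    - {"wx": 0, "wy": 0, "wz": 0, "x": 1, "y": -0.1, "z": 0, "fingers": 1}
    - {"wx": 0, "wy": 0, "wz": 0, "x": 1, "y": -0.1, "z": 0, "fingers": 1}

```text
time: 27.9
tool_pos: [0.5167, -0.1723, 0.107]
tcp_rot: [-2.121, 0.192, 2.129]
wrist_force: [-7.9, 2.7, 6.2]
width: 0.002
```

>>> play_rows:
  deltas:
    - {"wx": 0, "wy": 0, "wz": 0, "x": 1, "y": -0.1, "z": 0, "fingers": 1}
    - {"wx": 0, "wy": 0, "wz": 0, "x": 1, "y": -0.1, "z": 0, "fingers": 1}

```text
time: 28.15
tool_pos: [0.5176, -0.1726, 0.1069]
tcp_rot: [-2.121, 0.192, 2.13]
wrist_force: [-8.1, 2.3, 5.6]
width: -0.005
```

>>> play_rows:
  deltas:
    - {"wx": 0, "wy": 0, "wz": 0, "x": 1, "y": -0.1, "z": 0, "fingers": 1}
    - {"wx": 0, "wy": 0, "wz": 0, "x": 1, "y": -0.1, "z": 0, "fingers": 1}

```text
time: 28.4
tool_pos: [0.5184, -0.1726, 0.1069]
tcp_rot: [-2.121, 0.192, 2.13]
wrist_force: [-9.4, 3.0, 5.9]
width: -0.002
```

>>> play_rows:
  deltas:
    - {"wx": 0, "wy": 0, "wz": 0, "x": 1, "y": -0.1, "z": 0, "fingers": 1}
    - {"wx": 0, "wy": 0, "wz": 0, "x": 1, "y": -0.1, "z": 0, "fingers": 1}

```text
time: 28.65
tool_pos: [0.5192, -0.1726, 0.1069]
tcp_rot: [-2.12, 0.192, 2.131]
wrist_force: [-9.5, 2.8, 6.2]
width: -0.001
```

>>> play_rows:
  deltas:
    - {"wx": 0, "wy": 0, "wz": 0, "x": 0.5, "y": -0.1, "z": 0, "fingers": 1}
    - {"wx": 0, "wy": 0, "wz": 0, "x": 0.5, "y": -0.1, "z": 0, "fingers": 1}

```text
time: 28.9
tool_pos: [0.5196, -0.1729, 0.1068]
tcp_rot: [-2.12, 0.192, 2.131]
wrist_force: [-9.7, 2.2, 5.8]
width: 0.003
```

>>> play_rows:
  deltas:
    - {"wx": 0, "wy": 0, "wz": 0, "x": 0.5, "y": -0.1, "z": 0, "fingers": 1}
    - {"wx": 0, "wy": 0, "wz": 0, "x": 0.5, "y": -0.1, "z": 0, "fingers": 1}

```text
time: 29.15
tool_pos: [0.5199, -0.1729, 0.1068]
tcp_rot: [-2.12, 0.192, 2.131]
wrist_force: [-9.9, 2.4, 6.6]
width: -0.002
```

>>> play_rows:
  deltas:
    - {"wx": 0, "wy": 0, "wz": 0, "x": 0.5, "y": -0.1, "z": 0, "fingers": 1}
    - {"wx": 0, "wy": 0, "wz": 0, "x": 0.5, "y": -0.1, "z": 0, "fingers": 1}

```text
time: 29.4
tool_pos: [0.5204, -0.1729, 0.1068]
tcp_rot: [-2.119, 0.192, 2.131]
wrist_force: [-9.7, 2.4, 7.5]
width: 0.003
```

>>> play_rows:
  deltas:
    - {"wx": 0, "wy": 0, "wz": 0, "x": 0.5, "y": -0.1, "z": 0, "fingers": 1}
    - {"wx": 0, "wy": 0, "wz": 0, "x": 0.5, "y": -0.1, "z": 0, "fingers": 1}

```text
time: 29.65
tool_pos: [0.5209, -0.1729, 0.1068]
tcp_rot: [-2.119, 0.192, 2.131]
wrist_force: [-10.3, 2.9, 7.0]
width: 0.002
```

>>> play_rows:
  deltas:
    - {"wx": 0, "wy": 0, "wz": 0, "x": 0.5, "y": -0.1, "z": 0, "fingers": 1}
    - {"wx": 0, "wy": 0, "wz": 0, "x": 0.5, "y": -0.1, "z": 0, "fingers": 1}

```text
time: 29.9
tool_pos: [0.5212, -0.1729, 0.1068]
tcp_rot: [-2.119, 0.192, 2.132]
wrist_force: [-10.9, 2.7, 7.5]
width: -0.0
```

>>> play_rows:
  deltas:
    - {"wx": 0, "wy": 0, "wz": 0, "x": 0.5, "y": -0.1, "z": 0, "fingers": 1}
    - {"wx": 0, "wy": 0, "wz": 0, "x": 0.5, "y": -0.1, "z": 0, "fingers": 1}

```text
time: 30.15
tool_pos: [0.5218, -0.1732, 0.1068]
tcp_rot: [-2.119, 0.192, 2.132]
wrist_force: [-10.6, 2.1, 7.1]
width: 0.002
```

>>> play_rows:
  deltas:
    - {"wx": 0, "wy": 0, "wz": 0, "x": 0.5, "y": -0.1, "z": 0, "fingers": 1}
    - {"wx": 0, "wy": 0, "wz": 0, "x": 0.5, "y": -0.1, "z": 0, "fingers": 1}

```text
time: 30.4
tool_pos: [0.5222, -0.1733, 0.1067]
tcp_rot: [-2.119, 0.192, 2.132]
wrist_force: [-10.6, 4.0, 6.9]
width: -0.003
```

>>> play_rows:
  deltas:
    - {"wx": 0, "wy": 0, "wz": 0, "x": 0.5, "y": -0.1, "z": 0, "fingers": 1}
    - {"wx": 0, "wy": 0, "wz": 0, "x": 0.5, "y": -0.1, "z": 0, "fingers": 1}

```text
time: 30.65
tool_pos: [0.5252, -0.1742, 0.1071]
tcp_rot: [-2.125, 0.194, 2.126]
wrist_force: [-3.1, 2.0, 0.6]
width: -0.001
```

>>> play_rows:
  deltas:
    - {"wx": 0, "wy": 0, "wz": 0, "x": 0.5, "y": -0.1, "z": 0, "fingers": 1}
    - {"wx": 0, "wy": 0, "wz": 0, "x": 0.5, "y": -0.1, "z": 0, "fingers": 1}

```text
time: 30.9
tool_pos: [0.5255, -0.1742, 0.1071]
tcp_rot: [-2.125, 0.194, 2.127]
wrist_force: [-3.9, 1.9, 2.0]
width: -0.001
```

>>> play_rows:
  deltas:
    - {"wx": 0, "wy": 0, "wz": 0, "x": 0.5, "y": -0.1, "z": 0, "fingers": 1}
    - {"wx": 0, "wy": 0, "wz": 0, "x": 0.5, "y": -0.1, "z": 0, "fingers": 1}

```text
time: 31.15
tool_pos: [0.5257, -0.1742, 0.1071]
tcp_rot: [-2.124, 0.193, 2.128]
wrist_force: [-5.5, 3.0, 2.0]
width: 0.003
```

>>> play_rows:
  deltas:
    - {"wx": 0, "wy": 0, "wz": 0, "x": 0.5, "y": -0.1, "z": 0, "fingers": 1}
    - {"wx": 0, "wy": 0, "wz": 0, "x": 0.5, "y": -0.1, "z": 0, "fingers": 1}

```text
time: 31.4
tool_pos: [0.5259, -0.1742, 0.1071]
tcp_rot: [-2.123, 0.193, 2.128]
wrist_force: [-6.4, 3.3, 4.6]
width: -0.002
```

>>> play_rows:
  deltas:
    - {"wx": 0, "wy": 0, "wz": 0, "x": 0.5, "y": -0.1, "z": 0, "fingers": 1}
    - {"wx": 0, "wy": 0, "wz": 0, "x": 0.5, "y": -0.1, "z": 0, "fingers": 1}

```text
time: 31.65
tool_pos: [0.5261, -0.1742, 0.1071]
tcp_rot: [-2.123, 0.193, 2.129]
wrist_force: [-7.6, 3.2, 4.5]
width: -0.004
```

>>> play_rows:
  deltas:
    - {"wx": 0, "wy": 0, "wz": 0, "x": 0.5, "y": -0.1, "z": 0, "fingers": 1}
    - {"wx": 0, "wy": 0, "wz": 0, "x": 0.5, "y": -0.1, "z": 0, "fingers": 1}

```text
time: 31.9
tool_pos: [0.5263, -0.1742, 0.1071]
tcp_rot: [-2.122, 0.193, 2.13]
wrist_force: [-7.9, 3.4, 5.6]
width: -0.0
```

>>> play_rows:
  deltas:
    - {"wx": 0, "wy": 0, "wz": 0, "x": 0.5, "y": -0.1, "z": 0, "fingers": 1}
    - {"wx": 0, "wy": 0, "wz": 0, "x": 0.5, "y": -0.1, "z": 0, "fingers": 1}

```text
time: 32.15
tool_pos: [0.5264, -0.1742, 0.107]
tcp_rot: [-2.121, 0.192, 2.13]
wrist_force: [-9.5, 3.7, 6.3]
width: 0.002
```

>>> play_rows:
  deltas:
    - {"wx": 0, "wy": 0, "wz": 0, "x": 0.5, "y": -0.1, "z": 0, "fingers": 1}
    - {"wx": 0, "wy": 0, "wz": 0, "x": 0.5, "y": -0.1, "z": 0, "fingers": 1}

```text
time: 32.4
tool_pos: [0.5267, -0.1742, 0.1071]
tcp_rot: [-2.12, 0.192, 2.131]
wrist_force: [-10.2, 4.8, 7.6]
width: 0.002
```

>>> play_rows:
  deltas:
    - {"wx": 0, "wy": 0, "wz": 0, "x": 0.5, "y": -0.1, "z": 0, "fingers": 1}
    - {"wx": 0, "wy": 0, "wz": 0, "x": 0.5, "y": -0.1, "z": 0, "fingers": 1}

```text
time: 32.65
tool_pos: [0.5273, -0.1743, 0.107]
tcp_rot: [-2.121, 0.192, 2.13]
wrist_force: [-9.5, 4.0, 5.6]
width: 0.004
```

>>> play_rows:
  deltas:
    - {"wx": 0, "wy": 0, "wz": 0, "x": -1, "y": 0.2, "z": 0, "fingers": 1}
    - {"wx": 0, "wy": 0, "wz": 0, "x": -1, "y": 0.2, "z": 0, "fingers": 1}

```text
time: 32.9
tool_pos: [0.5273, -0.1743, 0.107]
tcp_rot: [-2.123, 0.193, 2.128]
wrist_force: [-7.2, 3.4, 5.2]
width: 0.0
```

>>> play_rows:
  deltas:
    - {"wx": 0, "wy": 0, "wz": 0, "x": -1, "y": 0.2, "z": 0, "fingers": 1}
    - {"wx": 0, "wy": 0, "wz": 0, "x": -1, "y": 0.2, "z": 0, "fingers": 1}

```text
time: 33.15
tool_pos: [0.5271, -0.1747, 0.1072]
tcp_rot: [-2.125, 0.194, 2.126]
wrist_force: [-4.6, 1.7, 2.1]
width: -0.002
```

>>> play_rows:
  deltas:
    - {"wx": 0, "wy": 0, "wz": 0, "x": -1, "y": 0.2, "z": 0, "fingers": 1}
    - {"wx": 0, "wy": 0, "wz": 0, "x": -1, "y": 0.2, "z": 0, "fingers": 1}

```text
time: 33.4
tool_pos: [0.5269, -0.1749, 0.1074]
tcp_rot: [-2.128, 0.195, 2.125]
wrist_force: [-1.7, 0.3, 0.3]
width: 0.001
```

>>> play_rows:
  deltas:
    - {"wx": 0, "wy": 0, "wz": 0, "x": -1, "y": 0.2, "z": 0, "fingers": 1}
    - {"wx": 0, "wy": 0, "wz": 0, "x": -3, "y": 0.5, "z": 0, "fingers": 1}
    - {"wx": 0, "wy": 0, "wz": 0, "x": -5, "y": 1, "z": 0, "fingers": 1}
    - {"wx": 0, "wy": 0, "wz": 0, "x": -5, "y": 1, "z": 0, "fingers": 1}
    - {"wx": 0, "wy": 0, "wz": 0, "x": -5, "y": 1, "z": 0, "fingers": 1}

```text
time: 34.02
tool_pos: [0.5214, -0.1737, 0.1074]
tcp_rot: [-2.126, 0.194, 2.126]
wrist_force: [-0.3, 0.4, -1.2]
width: -0.002
```

>>> play_rows:
  deltas:
    - {"wx": 0, "wy": 0, "wz": 0, "x": -5, "y": 1, "z": 0, "fingers": 1}
    - {"wx": 0, "wy": 0, "wz": 0, "x": -20, "y": 3.5, "z": 0, "fingers": 1}
    - {"wx": 0, "wy": 0, "wz": 0, "x": -45, "y": 8, "z": 0, "fingers": 1}
    - {"wx": 0, "wy": 0, "wz": 0, "x": -70, "y": 20, "z": 20, "fingers": 1}
    - {"wx": 0, "wy": 0, "wz": 0, "x": -80, "y": 60, "z": 60, "fingers": 1}
    - {"wx": 0, "wy": 0, "wz": 0, "x": -80, "y": 110, "z": 100, "fingers": 1}
    - {"wx": 0, "wy": 0, "wz": 0, "x": -80, "y": 160, "z": 120, "fingers": 1}
    - {"wx": 0, "wy": 0, "wz": 0, "x": -80, "y": 200, "z": 130, "fingers": 1}
    - {"wx": 0, "wy": 0, "wz": 0, "x": -80, "y": 200, "z": 130, "fingers": 1}

```text
time: 35.15
tool_pos: [0.4409, 0.0284, 0.2383]
tcp_rot: [-2.13, 0.189, 2.126]
wrist_force: [0.1, -0.5, 0.0]
width: 0.003
```

Run:
```python
from h import *
from door import X,Y,C
st()
for n in('side','top'):
    d,W=cam(n,n+'12'); np.savez(n+'12.npz',W=W)
a=cv2.imread('pics/side12.png')[130:250,150:340];b=cv2.imread('pics/top12.png')[100:250,110:300]
cv2.imwrite('pics/z12.png',np.vstack([cv2.resize(a,(560,354)),cv2.resize(b,(560,400))])[:,:][:760])
p=W.reshape(-1,3)*1000; d=p[:,:2]-C; cx=d@X;cy=d@Y
m=(p[:,2]>118)&(p[:,2]<140)&(cx>-130)&(cx<-60)&(abs(cy)<115)
for y0 in range(-100,111,20):
    s=m&(abs(cy-y0)<10);print(y0,np.sort(cx[s])[:4].round(1),s.sum())
```

```text
t 35.15 p [440.9  28.4 238.3] F [ 0.09 -0.46  0.03] w 0.3 q [ 0.01 -0.18  2.09  0.    1.23  1.76]
x [ 0.002  0.    -1.   ] y [-0.177 -0.984 -0.001] ja -100.19
-100 [-99.7 -99.4 -98.8 -98.7] 106
-80 [-100.6 -100.4 -100.1 -100. ] 106
-60 [-101.8 -101.2 -101.  -101. ] 104
-40 [-102.6 -102.4 -102.1 -101.8] 104
-20 [-103.1 -102.7 -102.4 -101.9] 106
0 [-104.  -103.8 -103.6 -103.2] 107
20 [-104.8 -104.5 -104.3 -104.2] 107
40 [-105.8 -105.3 -105.2 -104.8] 99
60 [-106.7 -106.3 -106.  -106. ] 106
80 [-107.3 -107.2 -106.8 -106.6] 103
100 [-108.1 -108.  -108.  -107.7] 103
```

View pics/z12.png

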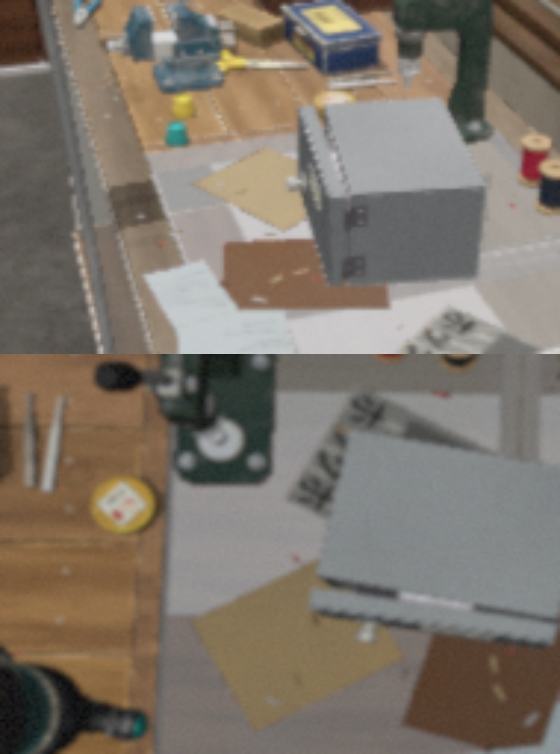

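>>> play_rows:
  deltas:
    - {"wx": 0, "wy": 0, "wz": 0, "x": 0, "y": -20, "z": -5, "fingers": 1}
    - {"wx": 0, "wy": 0, "wz": 0, "x": 0, "y": -60, "z": -10, "fingers": 1}
    - {"wx": 0, "wy": 0, "wz": 0, "x": 0, "y": -105, "z": -30, "fingers": 1}
    - {"wx": 0, "wy": 0, "wz": 0, "x": 0, "y": -145, "z": -70, "fingers": 1}
    - {"wx": 0, "wy": 0, "wz": 0, "x": 0, "y": -175, "z": -110, "fingers": 1}
    - {"wx": 0, "wy": 0, "wz": 0, "x": 10, "y": -190, "z": -130, "fingers": 1}
    - {"wx": 0, "wy": 0, "wz": 0, "x": 35, "y": -194, "z": -130, "fingers": 1}
    - {"wx": 0, "wy": 0, "wz": 0, "x": 55, "y": -197, "z": -130, "fingers": 1}
    - {"wx": 0, "wy": 0, "wz": 0, "x": 70, "y": -199, "z": -130, "fingers": 1}
    - {"wx": 0, "wy": 0, "wz": 0, "x": 76, "y": -200, "z": -130, "fingers": 1}
    - {"wx": 0, "wy": 0, "wz": 0, "x": 80, "y": -200.5, "z": -130, "fingers": 1}
    - {"wx": 0, "wy": 0, "wz": 0, "x": 82, "y": -200.5, "z": -130, "fingers": 1}
    - {"wx": 0, "wy": 0, "wz": 0, "x": 83, "y": -200.5, "z": -130, "fingers": 1}
    - {"wx": 0, "wy": 0, "wz": 0, "x": 83, "y": -200.5, "z": -130, "fingers": 1}

```text
time: 37.0
tool_pos: [0.5241, -0.1739, 0.1074]
tcp_rot: [-2.126, 0.194, 2.126]
wrist_force: [0.2, 0.0, 0.2]
width: -0.001
```

>>> play_rows:
  deltas:
    - {"wx": 0, "wy": 0, "wz": 0, "x": 0.5, "y": -0.1, "z": 0, "fingers": 1}
    - {"wx": 0, "wy": 0, "wz": 0, "x": 1, "y": -0.2, "z": 0, "fingers": 1}
    - {"wx": 0, "wy": 0, "wz": 0, "x": 1, "y": -0.2, "z": 0, "fingers": 1}

```text
time: 37.38
tool_pos: [0.5254, -0.1743, 0.1073]
tcp_rot: [-2.126, 0.194, 2.126]
wrist_force: [-0.2, 0.2, 0.4]
width: 0.002
```

>>> play_rows:
  deltas:
    - {"wx": 0, "wy": 0, "wz": 0, "x": 0.5, "y": -0.1, "z": 0, "fingers": 1}
    - {"wx": 0, "wy": 0, "wz": 0, "x": 0.5, "y": -0.1, "z": 0, "fingers": 1}

```text
time: 37.62
tool_pos: [0.5258, -0.1744, 0.1072]
tcp_rot: [-2.126, 0.194, 2.126]
wrist_force: [-0.9, -0.1, 0.7]
width: 0.002
```

>>> play_rows:
  deltas:
    - {"wx": 0, "wy": 0, "wz": 0, "x": 0.5, "y": -0.1, "z": 0, "fingers": 1}
    - {"wx": 0, "wy": 0, "wz": 0, "x": 0.5, "y": -0.1, "z": 0, "fingers": 1}

```text
time: 37.88
tool_pos: [0.5265, -0.1746, 0.1073]
tcp_rot: [-2.126, 0.194, 2.126]
wrist_force: [-0.4, 0.1, -0.3]
width: 0.005
```

>>> play_rows:
  deltas:
    - {"wx": 0, "wy": 0, "wz": 0, "x": -3, "y": 0.5, "z": 0, "fingers": 1}
    - {"wx": 0, "wy": 0, "wz": 0, "x": -15, "y": 3, "z": 0, "fingers": 1}
    - {"wx": 0, "wy": 0, "wz": 0, "x": -40, "y": 7, "z": 0, "fingers": 1}
    - {"wx": 0, "wy": 0, "wz": 0, "x": -70, "y": 12, "z": 20, "fingers": 1}
    - {"wx": 0, "wy": 0, "wz": 0, "x": -90, "y": 16, "z": 60, "fingers": 1}
    - {"wx": 0, "wy": 0, "wz": 0, "x": -95, "y": 17, "z": 110, "fingers": 1}
    - {"wx": 0, "wy": 0, "wz": 0, "x": -95, "y": 17, "z": 150, "fingers": 1}
    - {"wx": 0, "wy": 0, "wz": 0, "x": -95, "y": 17, "z": 150, "fingers": 1}
    - {"wx": 0, "wy": 0, "wz": 0, "x": -95, "y": 17, "z": 150, "fingers": 1}

```text
time: 39.0
tool_pos: [0.4304, -0.1572, 0.2565]
tcp_rot: [-2.125, 0.194, 2.127]
wrist_force: [-0.3, -0.3, 0.5]
width: 0.0
```

Run:
```python
from h import *
from door import X,Y,C
st()
for n in('side','top'):
    d,W=cam(n,n+'13')
p=W.reshape(-1,3)*1000; d=p[:,:2]-C; cx=d@X;cy=d@Y
m=(p[:,2]>118)&(p[:,2]<140)&(cx>-130)&(cx<-60)&(abs(cy)<115)
for y0 in (-100,-60,-20,20,60,100):
    s=m&(abs(cy-y0)<10);print(y0,np.sort(cx[s])[:4].round(1),s.sum())
```

```text
t 39.0 p [ 430.4 -157.2  256.5] F [-0.34 -0.29  0.46] w 0.0 q [-0.4  -0.16  2.04 -0.    1.26  1.35]
x [-0.001  0.    -1.   ] y [-0.181 -0.983 -0.   ] ja -100.44
-100 [-99.6 -99.5 -98.9 -98.9] 108
-60 [-101.6 -101.1 -100.9 -100.6] 105
-20 [-103.  -102.5 -101.9 -101.6] 104
20 [-104.8 -104.5 -104.4 -104.4] 106
60 [-106.6 -106.4 -106.  -105.5] 105
100 [-108.1 -108.  -107.4 -107.3] 102
```

View pics/side13.png

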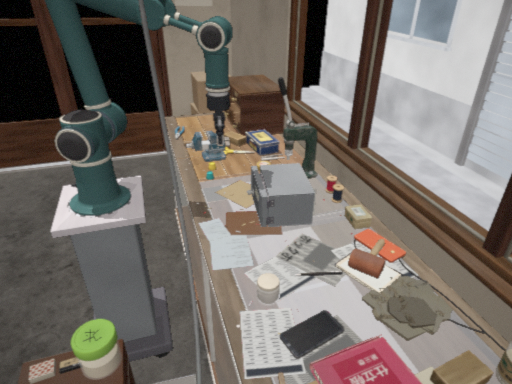

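View pics/top13.png

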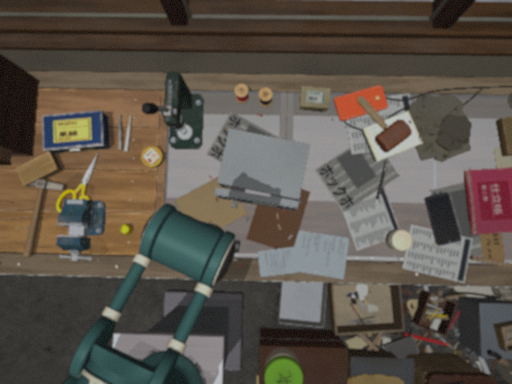

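The side view shows the cabinet shut, with its door face at (262,195). The turquoise loupe is at (211,177) and the yellow one at (211,166), both where they were. In the top view the tin at (151,156) and the jar at (400,239) haven't moved, and the arm is clear of everything.

```bash
python3 -c "
from h import *
print(finish_job())"
```

```text
the job is handed in; nothing more can be done
None
```

The job is done and handed in at about 39 s: the black loupe is in the tray, the tray is home, and the door is shut and latched.

- **Loupe:** I set it down in the middle of the front bay, with about 6 N at contact, before opening the fingers. The pictures afterwards showed it standing upright. I couldn't see it again once the tray was in.
- **Tray:** I pushed it in by its lip until it stopped at 4.6 N. The final finger position matched the expected home position to within 1 mm.
- **Door:** I swung it slowly, then pressed in 0.5–1 mm steps. The force reached about 11 N on the strike and fell to about 3 N. It rose again to about 11 N on the buffer, then the door gave a small jump forward and I stopped there.
- **Forces not matching the description:**
  - The ride up the strike read about 11 N at the wrist, above the 4–9 N described.
  - The jump came at about 11 N, below the 15 N maximum.
  - I also felt up to 7 N of upward force, probably from friction on the door face.
- **Latch check:** After backing off I touched the door again. There was no force at a position that had taken about 9–10 N before the jump, so the latch is holding it against the buffer. Pictures taken about 4 s apart, before and after that touch, show the same door angle of about 0.043 rad. I didn't pull on the door, and the tongue couldn't be seen.
- **Other things:** The tin, the jar and the two coloured loupes look unmoved in the last pictures, except that the arm hid the turquoise loupe from the top camera.

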